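Put the plaster spatula and the round rasp back in the sloping tool rest

TASK

Tidy the prosthetics bench: slide the red-handled spatula blade-first into the flat slot of the wooden tool rest, and the yellow-handled round rasp point-first into the steel tube beside it, each pushed fully home until its handle meets the mouth. Leave both there at rest, in whichever order you like, and do not disturb the bottle, the tub, the artificial foot or the wrench.

Things in the scene. Friction and masses are not known exactly. Their poses are not given: they have to be found in the camera images.
- rest: Wooden tool rest, fixed to the bench (it does not move, but stands elsewhere each time): base board 170 x 170 x 12 mm, the whole 120 mm high. Origin: centre of the underside, x level towards the side where the mouths open (away from the robot, within 0.4 rad), z up. It carries, side by side and 80 mm apart, the slot block and the tube, whose bores slope 30 degrees down into the rest.
- slot: White plastic slot block of the rest, 115 mm deep, 60 mm wide, 36 mm thick. Origin: centre of the slot's mouth, in the front face, 100 mm above the bench. x points straight out of the slot (30 degrees above level), y along the slot's width, z square to its flat sides, up. Slot: 39 mm wide (y), 7 mm thick (z), 105 mm deep.
- tube: Steel tube of the rest, outer diameter 22 mm, inner diameter 13 mm, 109 mm deep inside, closed at its lower end. Origin: centre of its mouth, 100 mm above the bench, 80 mm beside the slot's mouth (towards -y of the slot). x points straight out along the tube (30 degrees above level), z up and square to it.
- spatula: Plaster spatula, 210 mm long, 140 g, lying flat: red square-section handle 24 x 24 mm and 115 mm long (x from -70 to +45 mm), then a steel blade 95 mm long, 36 mm wide, 4 mm thick (last 8 mm 30 mm wide, 3 mm thick), centred 12 mm above the underside. Origin: on the underside of the handle, 45 mm behind the handle's front end and near the centre of mass; x points towards the blade's tip, z up.
- spatula_shoulder (a point): Centre of the front end face of the spatula's handle, where the blade begins.
- spatula_tip (a point): Tip of the spatula's blade, on its axis.
- rasp: Round rasp, 210 mm long, 130 g, lying: yellow square-section handle 24 x 24 mm and 115 mm long (x from -70 to +45 mm), then a dark round steel shaft 95 mm long, 10 mm in diameter, tapering to 5 mm over the last 15 mm, its axis 12 mm above the underside. Origin: on the underside of the handle, 45 mm behind the handle's front end and near the centre of mass; x points towards the point, z up.
- rasp_shoulder (a point): Centre of the front end face of the rasp's handle, where the shaft begins.
- rasp_tip (a point): Point of the rasp, on its axis.
- bottle: White bottle with black cap, 56 mm in diameter, 130 mm high, 0.35 kg, standing. Origin: centre of the underside. Not to be disturbed.
- tub: Clear open plastic tub with plaster lumps, 90 x 80 x 55 mm, 0.4 kg. Origin: centre of the underside. Not to be disturbed.
- foot: Skin-coloured artificial foot with a metal ankle stub, 190 mm long (x), 60 mm wide, 125 mm high, 0.5 kg. Origin: centre of the underside. Not to be disturbed.
- wrench: Steel wrench lying on the bench, 170 mm long, along its x axis. Origin: centre of the underside. Not to be disturbed.
Not all that is in view belongs to the job. There is more than one size of the spatula; the job needs the larger.

How it is judged:
By the outcome, as a careful person would: the job done as asked, in the order asked, and still so for the second after the job is handed in, with the robot touching nothing.
It also fails if it takes over 72 s, if anything falls off the work surface, if the arm or the gripper's body presses on something with over 40 N, if the wrist force passes 120 N, or if a joint passes its speed limit or range.

ROBOT

A 6-joint arm with a two-finger parallel gripper is mounted at the origin on the work surface. World frame = base frame: x ahead of the robot, y to its left, z up, the work surface at z = 0. Lengths are in m, angles in rad, forces in N, time in s.
With the tool pointing down it reaches from about 0.425 to 0.95 m from the base axis. Payload 3.5 kg.
Tool frame: the origin (TCP) lies at the very end of the fingers, on their centre line; the grasp point (between the pads) lies 19 mm behind it; z points along the fingers, y is the direction in which the jaws open and shut (so a half turn about z gives the same grasp; the last joint's range is limited). The gripper opens to 85 mm and grips with 20 to 120 N. Pads are 22 mm wide; open, the fingers measure 114 mm over their backs; the gripper's body (76 mm by 85 mm) begins 54 mm behind the grasp point. The pads swing forward as they close: fully open they stand 13 mm farther back than shut.
Start: joints at [-1.466, 0.286, 1.577, -0, 1.279, -0.15], TCP at [0.17, -0.653, 0.231] pointing down, gripper open.
Joint ranges: [-2.77, 2.77], [-0.9, 2.22], [0.21, 2.48], [-1.53, 4.67], [0.24, 2.81], [-2.84, 2.84]. Speed limits (rad/s): [2.79, 2.79, 3.14, 3.14, 3.14, 3.14].

INTERFACE

Orientations are given as a unit quaternion [x, y, z, w].
In Python, from plant import ctrl, eyes, ticket gives the robot as it stands.
- The arm moves only by the tool send_rows, never from a script. Its arguments are lists of equal length, an entry for each row: "translation": the shift along the tool's x, y, z in units of 30 mm (1.0 is 30 mm), a list of three; "rotation": the turn, a rotation vector about the tool's x, y, z in units of 5 degrees (1.0 is 5 degrees), a list of three; "grip": the finger opening in mm, from 0 to 85.4. A call has 1 to 5 rows; each row shifts and turns the commanded pose from where the row before left it, along the tool's axes as they then stand; what a row does not reach is not made up. A row lasts 1/8 s, in which the tool goes at most 62.5 mm and 10.7 degrees, less where a joint would pass 70% of its speed; a pose out of reach is approached as far as the arm can. A call is refused whole if a number of a shift passes 1 or a number of a turn 1, either way. A call with a gripper value outside its range is refused whole. The fingers move at their own pace and stop on an object; "squeeze" is the grip in N (left out, the last holds). Time passes only in rows, so rows that do not move let the fingers close. It gives the time, the measured TCP pose, the force and the opening at its end, in the units of the state.
- ctrl.get_state(): the state, without advancing time (a new reading comes with each control period).
- eyes.read_camera(name): name is "side" or "top" or "wrist"; returns a dict with "image" (480x640x3 uint8, blue, green, red), "mtx" (3x3 intrinsics, pixels), "xyz" and "orientation" of the camera in the world; the wrist camera has in their place "hand_eye" (4x4, takes a point from camera to tool coordinates, whose origin is the TCP and whose axes are the flange's). Camera axes: x right, y down, z forward; pixel columns grow to the right and rows downward; lengths in m; the calibration is good to about 2 mm. A picture is of the moment at which its call begins: read the wrist's pose just before it. There is no depth.
- ticket.sign_off(): hands the job in, once; it reports no verdict.
The state is a dict: "time": time; "qpos": joint angles; "dq": joint speeds; "joint_efforts": joint torques, N m; "eef_pos": TCP position; "tcp_rot": TCP orientation; "contact_force": force on the tool from outside, world axes, zero at the start; "wrist_torque": the same for the moment, N m; "opening": opening from 0.0 (shut) to 1.0 (fully open).
Only numpy, scipy, OpenCV 4.12 (cv2) and the standard library are available. Lean on these libraries where they do the work, as an engineer would, in place of code of your own. Each camera call takes 0.05 s, during which the arm holds its last target. There are 200 camera calls.

## Working session

There is one attempt and no reset: what is moved stays moved. The work goes in short steps, Python scripts to look and compute and a tool call to move; the robot and the scene stay as the last step left them, time stands still between calls to the robot, and variables do not carry over. Pictures are saved under pics/ and viewed, about 8 in all and at most 12, crops included, and the job is handed in when it is done.

Besides the shell and the picture viewer there is one more tool, called in YAML: its name, and indented under it one key for each argument. send_rows: Moves the arm, as the interface text tells. Its arguments: {"type":"object","properties":{"translation":{"type":"array"},"rotation":{"type":"array"},"grip":{"type":"array"},"squeeze":{"type":"number"}},"required":["translation","rotation","grip"]}

```bash
ls; mkdir -p pics
cat > h.py <<'E'
import numpy as np, cv2
from scipy.spatial.transform import Rotation as R
from plant import ctrl, eyes, ticket
def cam(n):
    s=ctrl.get_state(); c=eyes.read_camera(n)
    K=np.array(c["mtx"],float)
    if n=="wrist":
        T=np.array(c["hand_eye"]); Rt=R.from_quat(s["tcp_rot"]).as_matrix()
        Rc=Rt@T[:3,:3]; p=Rt@T[:3,3]+np.array(s["eef_pos"])
    else:
        Rc=R.from_quat(c["orientation"]).as_matrix() if np.size(c["orientation"])==4 else np.array(c["orientation"]); p=np.array(c["xyz"])
    return dict(im=c["image"],K=K,R=Rc,p=p)
def save(n,c): np.savez("%s.npz"%n,**c); cv2.imwrite("pics/%s.png"%n,c["im"])
def load(n): return dict(np.load("%s.npz"%n))
def ray(c,uv): return c["R"]@np.linalg.solve(c["K"],[uv[0],uv[1],1.])
def plane(c,uv,z):
    d=ray(c,uv); return c["p"]+d*(z-c["p"][2])/d[2]
def proj(c,P):
    q=c["K"]@(c["R"].T@(np.asarray(P,float)-c["p"])); return q[:2]/q[2]
def tri(cs,uvs):
    A=np.zeros((3,3));b=np.zeros(3)
    for c,u in zip(cs,uvs):
        d=ray(c,u);d/=np.linalg.norm(d);M=np.eye(3)-np.outer(d,d);A+=M;b+=M@c["p"]
    return np.linalg.solve(A,b)
E
python3 - <<'E'
from h import *
for n in ("side","top"):
    c=cam(n); save(n+"0",c); print(n,c["p"].round(3),c["R"].round(2).tolist(),c["K"].round(0).tolist())
print(ctrl.get_state())
E
```

```text
pics
side [ 0.34  -0.983  1.334] [[0.99, -0.13, 0.1], [-0.16, -0.75, 0.64], [-0.01, -0.65, -0.76]] [[592.0, 0.0, 326.0], [0.0, 592.0, 248.0], [0.0, 0.0, 1.0]]
top [0.404 0.069 1.25 ] [[0.02, -0.99, 0.11], [-1.0, -0.02, -0.0], [0.01, -0.11, -0.99]] [[516.0, 0.0, 317.0], [0.0, 516.0, 244.0], [0.0, 0.0, 1.0]]
{'time': 0.1, 'qpos': array([-1.46602218e+00,  2.87100081e-01,  1.57803869e+00, -4.73722295e-06,
        1.27861366e+00, -1.50017827e-01]), 'dq': array([-8.75067110e-05, -1.04760492e-03, -1.03411224e-03,  4.58983327e-04,
       -1.25447168e-03, -4.62311579e-04]), 'joint_efforts': array([ 1.38552750e-03, -4.07298017e+01, -2.93697095e+01, -1.32184209e-04,
        3.41741150e-03,  1.47581096e-05]), 'eef_pos': array([ 0.17008216, -0.65260022,  0.23006579]), 'tcp_rot': array([ 9.91895435e-01,  1.27052271e-01,  2.21600748e-05, -1.07966343e-03]), 'contact_force': array([ 0.19045721, -0.04058208, -0.99518899]), 'wrist_torque': array([ 0.00592228, -0.02405835, -0.03438544]), 'opening': 0.99758251731775}
```

View pics/top0.png

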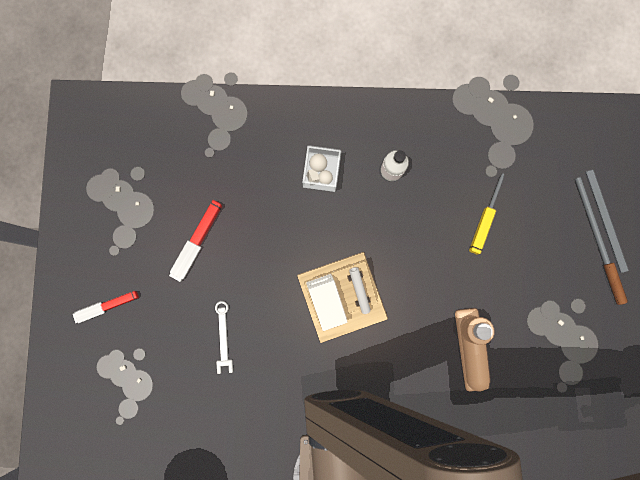

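View pics/side0.png

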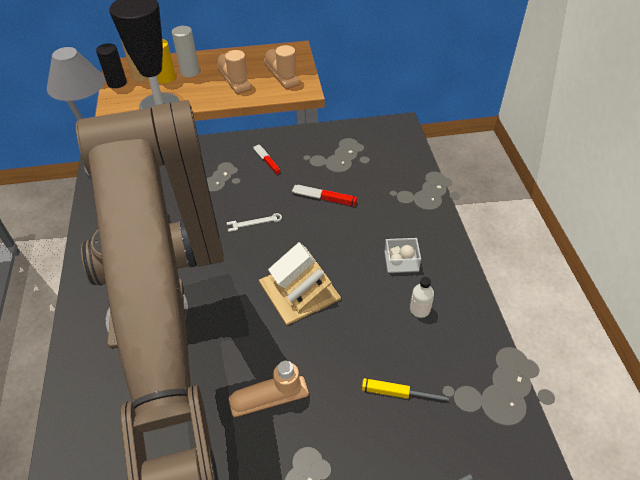

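Top view: the larger red spatula lies at about (195,240) with its blade towards (178,277). The smaller red one at (105,307) is a decoy. The yellow rasp is at (487,215), its point near (502,175), and the orange-handled file at (605,240) is not it. The rest is at (342,298), with the slot block on the left and the tube on the right.

Run:
```python
from h import *
t=load("top0"); s=load("side0")
def mask(c,lo,hi):
    h=cv2.cvtColor(c["im"],cv2.COLOR_BGR2HSV); return cv2.inRange(h,np.array(lo),np.array(hi))
def blobs(m,amin=60):
    return sorted([k for k in cv2.findContours(m,cv2.RETR_EXTERNAL,cv2.CHAIN_APPROX_NONE)[0] if cv2.contourArea(k)>amin],key=cv2.contourArea)[::-1]
for nm,lo,hi in (("red",(0,180,80),(8,255,255)),("yel",(22,180,80),(34,255,255)),("wood",(10,60,130),(22,190,255))):
  for n,c in (("top",t),("side",s)):
    for k in blobs(mask(c,lo,hi))[:3]:
        r=cv2.minAreaRect(k); b=cv2.boxPoints(r)
        P=np.array([plane(c,u,0.012 if nm=="wood" else 0.024 if n=="top" else 0.012)[:2] for u in b])
        ctr=P.mean(0); e1=P[1]-P[0];e2=P[2]-P[1]; L=max((e1,e2),key=np.linalg.norm)
        print(nm,n,np.round(r[0]),cv2.contourArea(k),"ctr",ctr.round(4),"len",np.linalg.norm(e1).round(3),np.linalg.norm(e2).round(3),"ang",np.degrees(np.arctan2(L[1],L[0])).round(1))
im=t["im"]
a=cv2.resize(im[190:350,60:240],(450,400),interpolation=cv2.INTER_CUBIC); 
b=cv2.resize(im[245:350,290:395],(400,400),interpolation=cv2.INTER_CUBIC)[:, :350]
d=cv2.resize(s["im"][235:330,250:350],(400,380),interpolation=cv2.INTER_CUBIC)
W=np.zeros((600,800,3),np.uint8); 
W[:300,:338]=cv2.resize(a,(338,300)); W[:300,340:640]=cv2.resize(im[245:350,290:395],(300,300),interpolation=cv2.INTER_CUBIC)
W[300:,:400]=cv2.resize(s["im"][235:330,250:350],(400,300),interpolation=cv2.INTER_CUBIC)
W[300:,400:]=cv2.resize(im[165:260,460:587],(400,300),interpolation=cv2.INTER_CUBIC)
cv2.imwrite("pics/crop0.png",W)
```

```text
red side [339. 198.] 293.0 ctr [0.5907 0.3393] len 0.045 0.118 ang -26.9
red side [272. 164.] 112.0 ctr [0.3982 0.5336] len 0.026 0.097 ang -67.4
yel top [483. 227.] 333.5 ctr [ 0.5904 -0.3347] len 0.102 0.027 ang -20.2
yel side [388. 388.] 490.5 ctr [ 0.5925 -0.3336] len 0.035 0.104 ang -20.9
yel side [166.  61.] 373.0 ctr [0.0398 1.2381] len 0.072 0.313 ang -89.9
wood top [342. 297.] 5009.0 ctr [0.4173 0.002 ] len 0.173 0.172 ang -69.2
wood top [478. 349.] 2171.5 ctr [ 0.302  -0.3222] len 0.087 0.192 ang -172.5
wood top [327. 464.] 388.5 ctr [0.032  0.0301] len 0.04 0.07 ang -173.7
wood side [136. 267.] 12592.5 ctr [-0.0457  0.2496] len 0.2 1.012 ang -83.6
wood side [239.  78.] 8311.0 ctr [0.331  1.0792] len 0.677 0.51 ang 8.3
wood side [111.  92.] 3122.0 ctr [-0.1652  1.072 ] len 0.323 0.606 ang -83.7
```

View pics/crop0.png

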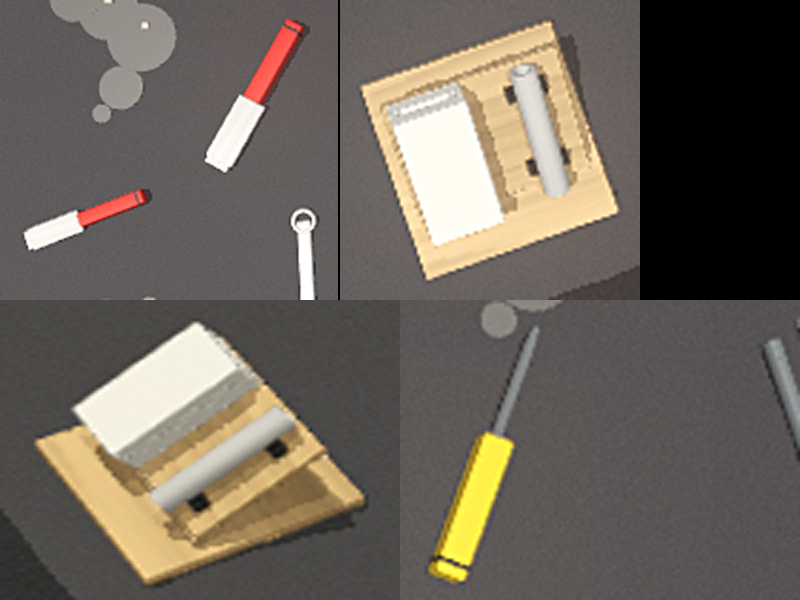

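```bash
cat >> h.py <<'E'
def pose(yaw,tilt=0):  # tool down, tool x at world yaw(deg), then tilted about tool y
    y=np.radians(yaw)
    M=np.array([[np.cos(y),np.sin(y),0],[np.sin(y),-np.cos(y),0],[0,0,-1]])
    return R.from_matrix(M)*R.from_rotvec([0,np.radians(tilt),0])
def plan(way,p=None,q=None,lin=.95,ang=.95):
    """way: list of (pos,Rot) -> prints rows of rounded numbers, in calls of 5"""
    s=ctrl.get_state()
    p=np.array(s["eef_pos"]) if p is None else np.array(p,float); q=R.from_quat(s["tcp_rot"]) if q is None else q
    rows=[]
    for P,Q in way:
        P=np.array(P,float); rv=(q.inv()*Q).as_rotvec()
        n=int(np.ceil(max(np.linalg.norm(P-p)/.03/lin,np.abs(rv).max()/np.radians(5)/ang,1)))
        p0,q0=p,q
        for i in range(1,n+1):
            tp=p0+(P-p0)*i/n; tq=q0*R.from_rotvec(rv*i/n)
            a=np.clip((q.inv().apply(tp-p)/.03).round(2),-1,1); b=np.clip(((q.inv()*tq).as_rotvec()/np.radians(5)).round(2),-1,1)
            rows.append((a.tolist(),b.tolist())); p=p+q.apply(a*.03); q=q*R.from_rotvec(b*np.radians(5))
    for i in range(0,len(rows),5):
        print("T",str([r[0] for r in rows[i:i+5]]).replace(" ",""),"R",str([r[1] for r in rows[i:i+5]]).replace(" ",""))
    print(len(rows),"rows; end",p.round(4),q.as_quat().round(4))
    return p,q
E
python3 - <<'E'
from h import *
# intermediate rotation forced through +yaw direction
plan([((.36,-.5,.25),pose(88)),((.57,-.335,.25),pose(160))],ang=1,lin=1)
c=cam("wrist"); save("w0",c)
E
```

```text
T [[0.49,-0.22,-0.04],[0.52,-0.18,-0.05],[0.52,-0.14,-0.04],[0.53,-0.08,-0.04],[0.54,-0.05,-0.05]] R [[-0.0,-0.0,-0.98],[-0.0,-0.0,-0.98],[-0.0,-0.0,-0.98],[-0.0,-0.01,-0.97],[-0.01,0.0,-0.98]]
T [[0.54,0.0,-0.04],[0.54,0.05,-0.05],[0.54,0.1,-0.04],[0.52,0.14,-0.05],[0.51,0.18,-0.04]] R [[0.0,0.0,-0.98],[0.0,0.0,-0.98],[-0.0,-0.0,-0.98],[-0.0,-0.0,-0.98],[-0.0,-0.0,-0.98]]
T [[0.49,0.23,-0.04],[0.47,0.27,-0.05],[0.45,0.3,-0.04],[0.42,0.35,-0.05],[0.38,0.37,-0.04]] R [[-0.0,-0.0,-0.98],[-0.0,-0.01,-0.97],[-0.01,0.0,-0.98],[0.0,0.0,-0.98],[0.0,0.0,-0.98]]
T [[0.38,0.45,-0.0],[0.35,0.49,-0.0],[0.3,0.51,-0.0],[0.26,0.53,-0.0],[0.21,0.56,-0.0]] R [[0.0,0.0,-0.96],[0.0,0.0,-0.96],[0.0,0.0,-0.96],[0.0,0.0,-0.96],[0.0,0.0,-0.96]]
T [[0.16,0.57,-0.0],[0.12,0.58,-0.0],[0.07,0.59,-0.0],[0.02,0.59,-0.0],[-0.04,0.6,-0.0]] R [[0.0,0.0,-0.96],[0.0,0.0,-0.96],[0.0,0.0,-0.96],[0.0,0.0,-0.96],[0.0,0.0,-0.96]]
T [[-0.08,0.59,-0.0],[-0.13,0.58,-0.0],[-0.17,0.56,-0.0],[-0.23,0.55,-0.0],[-0.27,0.53,-0.0]] R [[0.0,0.0,-0.96],[0.0,0.0,-0.96],[0.0,0.0,-0.96],[-0.0,0.0,-0.96],[-0.0,0.0,-0.96]]
30 rows; end [ 0.57  -0.335  0.25 ] [ 1.737e-01  9.848e-01 -0.000e+00  1.000e-04]
```

send_rows:
  translation:
    - [0.49,-0.22,-0.04]
    - [0.52,-0.18,-0.05]
    - [0.52,-0.14,-0.04]
    - [0.53,-0.08,-0.04]
    - [0.54,-0.05,-0.05]
  rotation:
    - [0,0,-0.98]
    - [0,0,-0.98]
    - [0,0,-0.98]
    - [0,0,-0.98]
    - [0,0,-0.98]
  grip: [85,85,85,85,85]

```text
time: 0.78
eef_pos: [0.2337, -0.6017, 0.2374]
tcp_rot: [0.942, 0.336, 0.0, -0.0]
contact_force: [0.1, 0.2, 0.3]
opening: 0.998
```

send_rows:
  translation:
    - [0.54,0,-0.04]
    - [0.54,0.05,-0.05]
    - [0.54,0.1,-0.04]
    - [0.52,0.14,-0.05]
    - [0.51,0.18,-0.04]
  rotation:
    - [0,0,-0.98]
    - [0,0,-0.98]
    - [0,0,-0.98]
    - [0,0,-0.98]
    - [0,0,-0.98]
  grip: [85,85,85,85,85]

```text
time: 1.4
eef_pos: [0.297, -0.5507, 0.2441]
tcp_rot: [0.849, 0.528, 0.0, -0.0]
contact_force: [-0.0, -0.3, 0.3]
opening: 0.996
```

send_rows:
  translation:
    - [0.49,0.23,-0.04]
    - [0.47,0.27,-0.05]
    - [0.45,0.3,-0.04]
    - [0.42,0.35,-0.05]
    - [0.38,0.37,-0.04]
  rotation:
    - [0,0,-0.98]
    - [0,0,-0.98]
    - [0,0,-0.98]
    - [0,0,-0.98]
    - [0,0,-0.98]
  grip: [85,85,85,85,85]

```text
time: 2.02
eef_pos: [0.3601, -0.4999, 0.2507]
tcp_rot: [0.718, 0.696, 0.0, -0.0]
contact_force: [-0.3, -0.2, -0.6]
opening: 0.996
```

send_rows:
  translation:
    - [0.38,0.45,0]
    - [0.35,0.49,0]
    - [0.3,0.51,0]
    - [0.26,0.53,0]
    - [0.21,0.56,0]
  rotation:
    - [0,0,-0.96]
    - [0,0,-0.96]
    - [0,0,-0.96]
    - [0,0,-0.96]
    - [0,0,-0.96]
  grip: [85,85,85,85,85]

```text
time: 2.65
eef_pos: [0.4301, -0.4447, 0.2506]
tcp_rot: [0.557, 0.83, 0.0, -0.0]
contact_force: [0.5, 0.2, 0.1]
opening: 0.995
```

send_rows:
  translation:
    - [0.16,0.57,0]
    - [0.12,0.58,0]
    - [0.07,0.59,0]
    - [0.02,0.59,0]
    - [-0.04,0.6,0]
  rotation:
    - [0,0,-0.96]
    - [0,0,-0.96]
    - [0,0,-0.96]
    - [0,0,-0.96]
    - [0,0,-0.96]
  grip: [85,85,85,85,85]

```text
time: 3.28
eef_pos: [0.5001, -0.3896, 0.2506]
tcp_rot: [0.373, 0.928, 0.0, -0.0]
contact_force: [0.0, 0.1, -0.3]
opening: 0.998
```

send_rows:
  translation:
    - [-0.08,0.59,0]
    - [-0.13,0.58,0]
    - [-0.17,0.56,0]
    - [-0.23,0.55,0]
    - [-0.27,0.53,0]
  rotation:
    - [0,0,-0.96]
    - [0,0,-0.96]
    - [0,0,-0.96]
    - [0,0,-0.96]
    - [0,0,-0.96]
  grip: [85,85,85,85,85]

```text
time: 3.9
eef_pos: [0.5699, -0.3345, 0.2506]
tcp_rot: [0.171, 0.985, 0.0, -0.0]
contact_force: [0.5, -0.3, 0.6]
opening: 0.997
```

```bash
cat >> h.py <<'E'
def mask(c,lo,hi):
    h=cv2.cvtColor(c["im"],cv2.COLOR_BGR2HSV); return cv2.inRange(h,np.array(lo),np.array(hi))
def big(m):
    return max(cv2.findContours(m,cv2.RETR_EXTERNAL,cv2.CHAIN_APPROX_NONE)[0],key=cv2.contourArea)
def handle(c,lo,hi,z=.024):
    k=big(mask(c,lo,hi))[:,0]
    P=np.array([plane(c,u,z)[:2] for u in k],np.float32)
    r=cv2.minAreaRect(P*1000); b=cv2.boxPoints(r)/1000
    print("px",k.mean(0).round(),"ctr",(np.array(r[0])/1000).round(4),"size",np.round(r[1],1),"corners",b.round(4).tolist()); return b
E
python3 - <<'E'
from h import *
c=cam("wrist"); save("w1",c); print(c["p"].round(3))
handle(c,(22,150,80),(34,255,255))
E
```

```text
[ 0.49  -0.307  0.393]
px [323. 215.] ctr [ 0.5912 -0.339 ] size [ 18.9 101.8] corners [[0.5396999716758728, -0.3336000144481659], [0.6373000144958496, -0.3625999987125397], [0.6427000164985657, -0.34450000524520874], [0.5450999736785889, -0.3154999911785126]]
```

View pics/w1.png

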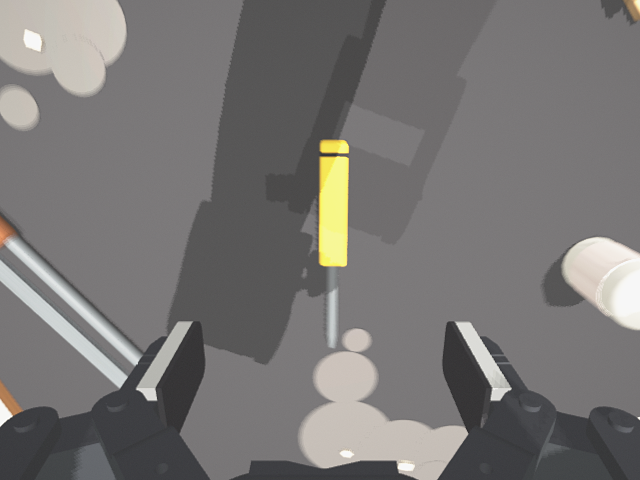

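Run:
```python
from h import *
c=load("w1")
for u,z in (((334,266),.012),((334,140),.024),((331.5,347),.012),((319,200),.024),((349,200),.024),((319,200),.012)): print(u,plane(c,u,z).round(4))
f=plane(c,(333.5,266),.012)[:2]; t=plane(c,(331.5,347),.012)[:2]; r=plane(c,(334,140),.024)[:2]
print("handle len",np.linalg.norm(f-r),"shaft",np.linalg.norm(t-f)); d=t-r; print("yaw",np.degrees(np.arctan2(d[1],d[0])))
for k in (50,57): print(k,f-d/np.linalg.norm(d)*k/1000)
```

```text
(334, 266) [ 0.6467 -0.3516  0.012 ]
(334, 140) [ 0.5319 -0.3118  0.024 ]
(331.5, 347) [ 0.7322 -0.3842  0.012 ]
(319, 200) [ 0.577  -0.3417  0.024 ]
(349, 200) [ 0.586  -0.3165  0.024 ]
(319, 200) [ 0.5798 -0.3428  0.012 ]
handle len 0.12143105269437468 shaft 0.09157964429547222
yaw -19.89194438367945
50 [ 0.59948931 -0.33500843]
57 [ 0.59290695 -0.3326267 ]
```

Run:
```python
from h import *
plan([((.5947,-.3328,.03),pose(160.1)),((.5947,-.3328,.006),pose(160.1))])
```

```text
T [[-0.09,0.03,0.92],[-0.09,0.03,0.92],[-0.09,0.04,0.92],[-0.1,0.03,0.92],[-0.09,0.03,0.91]] R [[0.0,-0.0,0.01],[0.0,-0.0,0.01],[0.01,-0.0,0.01],[-0.0,-0.0,0.0],[0.0,-0.0,0.01]]
T [[-0.09,0.04,0.92],[-0.09,0.03,0.92],[-0.09,0.03,0.92],[-0.0,0.0,0.8]] R [[0.0,-0.0,0.01],[0.01,-0.0,0.01],[-0.0,-0.0,0.01],[-0.0,-0.0,-0.0]]
9 rows; end [ 0.5946 -0.3328  0.006 ] [ 0.1728  0.985  -0.     -0.    ]
```

send_rows:
  translation:
    - [-0.09,0.03,0.92]
    - [-0.09,0.03,0.92]
    - [-0.09,0.04,0.92]
    - [-0.1,0.03,0.92]
    - [-0.09,0.03,0.91]
  rotation:
    - [0,0,0.01]
    - [0,0,0.01]
    - [0.01,0,0.01]
    - [0,0,0]
    - [0,0,0.01]
  grip: [70,60,60,60,60]

```text
time: 4.58
eef_pos: [0.5838, -0.3354, 0.1121]
tcp_rot: [0.175, 0.985, -0.0, -0.0]
contact_force: [0.8, 0.1, -0.4]
opening: 0.7
```

send_rows:
  translation:
    - [-0.09,0.04,0.92]
    - [-0.09,0.03,0.92]
    - [-0.09,0.03,0.92]
    - [0,0,0.8]
    - [0,0,0]
  rotation:
    - [0,0,0.01]
    - [0.01,0,0.01]
    - [0,0,0.01]
    - [0,0,0]
    - [0,0,0]
  grip: [60,60,60,60,40]

```text
time: 5.2
eef_pos: [0.5909, -0.3342, 0.0036]
tcp_rot: [0.176, 0.984, 0.0, -0.003]
contact_force: [0.2, 0.7, -0.4]
opening: 0.51
```

send_rows:
  translation:
    - [0,0,0]
    - [0,0,0]
    - [0,0,0]
    - [0,0,0]
    - [0,0,0]
  rotation:
    - [0,0,0]
    - [0,0,0]
    - [0,0,0]
    - [0,0,0]
    - [0,0,0]
  grip: [25,10,10,10,10]
  squeeze: 90

```text
time: 5.82
eef_pos: [0.5936, -0.336, 0.0081]
tcp_rot: [0.176, 0.984, -0.001, 0.001]
contact_force: [-1.4, -0.4, 6.1]
opening: 0.254
```

Run:
```python
from h import *
s=ctrl.get_state(); print(s["eef_pos"].round(4),s["qpos"].round(2))
plan([((.5936,-.336,.06),pose(159.5)),((.56,-.22,.28),pose(125)),((.49,-.05,.36),pose(90))],lin=1,ang=1)
```

```text
[ 0.5936 -0.336   0.0081] [-0.66  0.55  1.67 -0.    0.92 -1.88]
T [[-0.0,-0.0,-0.87],[-0.0,-0.0,-0.86],[0.27,0.36,-0.81],[0.29,0.34,-0.82],[0.31,0.32,-0.81]] R [[-0.01,0.01,0.02],[-0.02,0.01,0.03],[0.0,0.0,0.77],[0.0,0.0,0.76],[0.0,0.0,0.77]]
T [[0.33,0.3,-0.82],[0.35,0.27,-0.81],[0.37,0.25,-0.82],[0.39,0.23,-0.81],[0.4,0.2,-0.82]] R [[0.0,0.0,0.77],[0.0,0.0,0.76],[0.0,0.0,0.77],[0.0,0.0,0.77],[0.0,0.0,0.76]]
T [[0.41,0.17,-0.81],[0.85,0.19,-0.38],[0.87,0.12,-0.38],[0.88,0.04,-0.38],[0.87,-0.04,-0.39]] R [[0.0,0.0,0.77],[0.0,-0.0,1.0],[0.0,-0.0,1.0],[0.0,-0.0,1.0],[0.0,-0.0,1.0]]
T [[0.87,-0.11,-0.38],[0.86,-0.19,-0.38],[0.83,-0.26,-0.38]] R [[0.0,-0.0,1.0],[0.0,-0.0,1.0],[0.0,-0.0,1.0]]
18 rows; end [ 0.4899 -0.0501  0.36  ] [7.071e-01 7.071e-01 1.000e-04 1.000e-04]
```

send_rows:
  translation:
    - [0,0,-0.87]
    - [0,0,-0.86]
    - [0.27,0.36,-0.81]
    - [0.29,0.34,-0.82]
    - [0.31,0.32,-0.81]
  rotation:
    - [-0.01,0.01,0.02]
    - [-0.02,0.01,0.03]
    - [0,0,0.77]
    - [0,0,0.76]
    - [0,0,0.77]
  grip: [10,10,10,10,10]

```text
time: 6.45
eef_pos: [0.581, -0.2959, 0.1314]
tcp_rot: [0.277, 0.961, 0.001, -0.002]
contact_force: [0.0, -0.2, -1.4]
opening: 0.259
```

send_rows:
  translation:
    - [0.33,0.3,-0.82]
    - [0.35,0.27,-0.81]
    - [0.37,0.25,-0.82]
    - [0.39,0.23,-0.81]
    - [0.4,0.2,-0.82]
  rotation:
    - [0,0,0.77]
    - [0,0,0.76]
    - [0,0,0.77]
    - [0,0,0.77]
    - [0,0,0.76]
  grip: [10,10,10,10,10]

```text
time: 7.08
eef_pos: [0.5627, -0.2317, 0.2538]
tcp_rot: [0.433, 0.902, 0.001, -0.002]
contact_force: [0.4, -0.2, 0.2]
opening: 0.256
```

send_rows:
  translation:
    - [0.41,0.17,-0.81]
    - [0.85,0.19,-0.38]
    - [0.87,0.12,-0.38]
    - [0.88,0.04,-0.38]
    - [0.87,-0.04,-0.39]
  rotation:
    - [0,0,0.77]
    - [0,0,1]
    - [0,0,1]
    - [0,0,1]
    - [0,0,1]
  grip: [10,10,10,10,10]

```text
time: 7.7
eef_pos: [0.5189, -0.1217, 0.3239]
tcp_rot: [0.61, 0.792, 0.0, -0.002]
contact_force: [0.8, -0.3, -0.9]
opening: 0.253
```

send_rows:
  translation:
    - [0.87,-0.11,-0.38]
    - [0.86,-0.19,-0.38]
    - [0.83,-0.26,-0.38]
    - [0,0,0]
  rotation:
    - [0,0,1]
    - [0,0,1]
    - [0,0,1]
    - [0,0,0]
  grip: [10,10,10,10]

```text
time: 8.2
eef_pos: [0.4895, -0.0488, 0.3596]
tcp_rot: [0.706, 0.708, 0.0, -0.0]
contact_force: [1.2, -0.1, -1.4]
opening: 0.258
```

Run:
```python
from h import *
for n in ("wrist","top","side"): save(n+"1",cam(n))
W=np.zeros((480,800,3),np.uint8); w=cv2.imread("pics/wrist1.png"); W[:360,:480]=cv2.resize(w,(480,360))
t=cv2.imread("pics/top1.png"); s=cv2.imread("pics/side1.png")
W[:240,480:]=cv2.resize(t,(320,240)); W[240:,480:]=cv2.resize(s,(320,240)); cv2.imwrite("pics/m1.png",W)
```

```text
(no output)
```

View pics/wrist1.png

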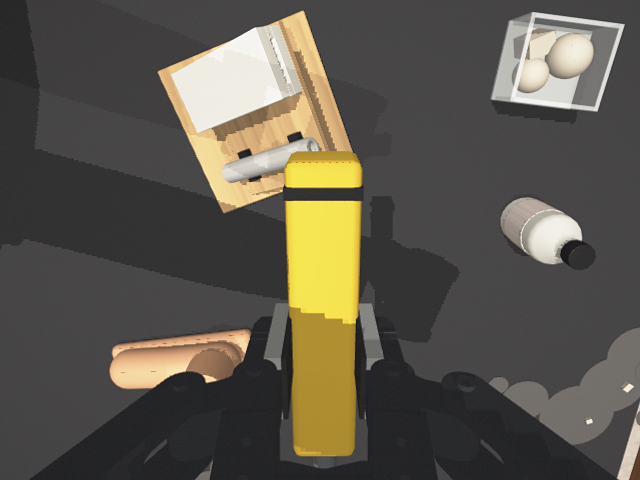

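Run:
```python
from h import *
w=load("wrist1");t=load("top0");s=load("side0")
def crop(c,x,y,W,H,k): return cv2.resize(c["im"][y:y+H,x:x+W],None,fx=k,fy=k,interpolation=cv2.INTER_CUBIC)
M=np.zeros((600,800,3),np.uint8)
M[:600,:400]=crop(w,250,10,100,150,4)
M[:300,400:800]=crop(t,310,260,50,37.5.__int__(),8)[:300]if 0 else np.pad(crop(t,310,260,50,37,8),((0,4),(0,0),(0,0)))
M[300:,400:]=np.pad(crop(s,285,242,50,37,8),((0,4),(0,0),(0,0)))
cv2.imwrite("pics/c2.png",M)
# handle-in-tool check
T=np.array(eyes.read_camera("wrist")["hand_eye"]); K=w["K"]
for x,z in ((.05,-.018),(-.04,-.018),(.05,.0)):
    q=np.linalg.inv(T)@[x,0,z,1]; q=K@q[:3]; print(x,z,q[:2]/q[2])
b=[(287,200),(360,200),(292,400),(357,400)]
Ti=T
for u in b:
    d=T[:3,:3]@np.linalg.solve(K,[*u,1.]); o=T[:3,3]; lam=(-.016-o[2])/d[2]; print(u,(o+lam*d).round(4))
for u in [(325,152),(325,456)]:
    d=T[:3,:3]@np.linalg.solve(K,[*u,1.]); o=T[:3,3]; lam=(-.016-o[2])/d[2]; print(u,(o+lam*d).round(4))
```

```text
0.05 -0.018 [323.14936193 208.51823417]
-0.04 -0.018 [323.17582345 442.52391304]
0.05 0.0 [323.11914007 194.51264643]
(287, 200) [ 0.0521 -0.011  -0.016 ]
(360, 200) [ 0.0521  0.0112 -0.016 ]
(292, 400) [-0.0224 -0.0113 -0.016 ]
(357, 400) [-0.0224  0.0123 -0.016 ]
(325, 152) [ 0.0666  0.0005 -0.016 ]
(325, 456) [-0.0486  0.0007 -0.016 ]
```

View pics/c2.png

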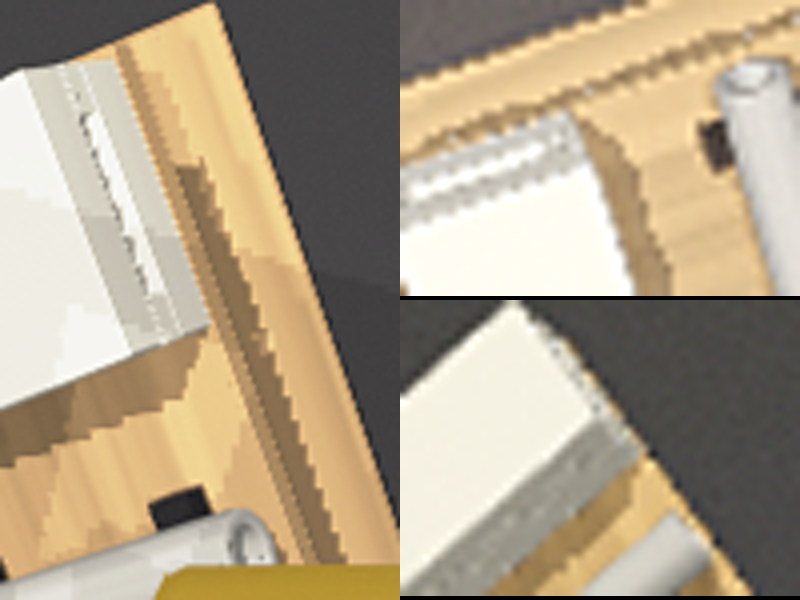

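Run:
```python
from h import *
w=load("wrist1");t=load("top0");s=load("side0")
a=[(w,(311.5,145)),(t,(354,270)),(s,(321.75,270.75))]
for c,u in a: print("tube z=.1",plane(c,u,.1).round(4))
P=tri(*zip(*a)); print("tri",P.round(4),[ (proj(c,P)-u).round(1) for c,u in a])
S=plane(w,(280,60),.1); print("slot wrist",S.round(4)); d=S-plane(w,(311.5,145),.1); print("dist",np.linalg.norm(d),"normal yaw",np.degrees(np.arctan2(d[1],d[0]))-90)
# board outline yaw & corners
for c,z in ((w,.012),(t,.012)):
    k=big(mask(c,(10,60,90),(22,190,255)))[:,0]
    Q=np.array([plane(c,u,z)[:2]*1000 for u in k],np.float32); print("board",cv2.minAreaRect(Q))
# wrist: front edge of board  crop pts
for p in [((215,3),(400,530))]:
    A=[plane(w,(250+x/4,10+y/4),.012) for x,y in p]; e=A[0]-A[1]; print("edge",A,np.degrees(np.arctan2(e[1],e[0]))-90)
for p in [((118,60),(210,325)),((22,70),(130,347))]:
    A=[plane(w,(250+x/4,10+y/4),z) for (x,y),z in zip(p,(.1,.1))]; e=A[0]-A[1]; print("face edge",np.linalg.norm(e),np.degrees(np.arctan2(e[1],e[0]))-90)
```

```text
tube z=.1 [ 0.4788 -0.0139  0.1   ]
tube z=.1 [ 0.4756 -0.0194  0.1   ]
tube z=.1 [ 0.4813 -0.014   0.1   ]
tri [ 0.4784 -0.0164  0.1027] [array([-0.5,  3.1]), array([-1.3, -1.4]), array([-0.9,  0.2])]
slot wrist [0.4518 0.0592 0.1   ]
dist 0.07795018325122591 normal yaw 20.324267070947485
board ((425.71905517578125, -7.7733001708984375), (174.0681610107422, 195.7206268310547), 20.534439086914062)
board ((417.00421142578125, 1.8797836303710938), (171.87794494628906, 171.5829620361328), 20.570741653442383)
edge [array([0.46943064, 0.11147826, 0.012     ]), array([ 0.52016748, -0.02170315,  0.012     ])] 20.854858220509
face edge 0.05665440441528939 19.49586308534583
face edge 0.06009946108793565 20.914567331457462
```

```bash
cat >> h.py <<'E'
YAW=20.7
def tcp_for(tip,off,q): return np.array(tip)-q.apply(off)
E
python3 - <<'E'
from h import *
M=np.array([.4783,-.0155,.1]); q=pose(YAW,30); a=q.apply([1,0,0]); off=[-.144,.0003,-.004]
p1=tcp_for(M+a*.02,off,q); print(a,p1)
plan([((.60,.02,.34),pose(YAW,10)),(p1+a*.03,q),(p1,q)],lin=1,ang=1)
E
```

```text
[0.81011829 0.30611819 0.5       ] [0.61292425 0.03569097 0.1785359 ]
T [[0.17,0.26,0.04],[0.19,0.25,0.05],[0.21,0.23,0.05],[0.22,0.21,0.05],[0.25,0.19,0.06]] R [[-0.09,0.13,0.99],[-0.09,0.12,0.98],[-0.09,0.13,0.99],[-0.09,0.12,0.99],[-0.09,0.13,0.99]]
T [[0.26,0.17,0.06],[0.27,0.14,0.07],[0.28,0.12,0.07],[0.29,0.09,0.07],[0.3,0.07,0.08]] R [[-0.09,0.12,0.98],[-0.09,0.13,0.99],[-0.09,0.12,0.99],[-0.09,0.13,0.98],[-0.09,0.12,0.99]]
T [[0.3,0.04,0.09],[0.3,0.02,0.08],[0.31,-0.01,0.09],[0.29,-0.04,0.09],[0.1,-0.06,0.84]] R [[-0.08,0.13,0.99],[-0.09,0.12,0.98],[-0.09,0.13,0.99],[-0.09,0.12,0.99],[-0.0,0.67,-0.0]]
T [[0.05,-0.05,0.85],[-0.0,-0.06,0.85],[-0.05,-0.05,0.85],[-0.1,-0.06,0.84],[-0.15,-0.06,0.84]] R [[-0.0,0.66,-0.0],[-0.0,0.67,-0.0],[-0.0,0.67,-0.0],[-0.0,0.67,-0.0],[-0.0,0.66,-0.0]]
T [[-0.5,0.0,-0.0],[-0.5,0.0,-0.0]] R [[-0.0,0.0,-0.0],[-0.0,0.0,-0.0]]
22 rows; end [0.6129 0.0358 0.1785] [ 0.9503  0.1735  0.2544 -0.0466]
```

send_rows:
  translation:
    - [0.17,0.26,0.04]
    - [0.19,0.25,0.05]
    - [0.21,0.23,0.05]
    - [0.22,0.21,0.05]
    - [0.25,0.19,0.06]
  rotation:
    - [-0.09,0.13,0.99]
    - [-0.09,0.12,0.98]
    - [-0.09,0.13,0.99]
    - [-0.09,0.12,0.99]
    - [-0.09,0.13,0.99]
  grip: [10,10,10,10,10]

```text
time: 9.02
eef_pos: [0.5296, -0.0255, 0.3516]
tcp_rot: [0.843, 0.538, 0.032, -0.007]
contact_force: [-0.5, -0.4, -0.1]
opening: 0.255
```

send_rows:
  translation:
    - [0.26,0.17,0.06]
    - [0.27,0.14,0.07]
    - [0.28,0.12,0.07]
    - [0.29,0.09,0.07]
    - [0.3,0.07,0.08]
  rotation:
    - [-0.09,0.12,0.98]
    - [-0.09,0.13,0.99]
    - [-0.09,0.12,0.99]
    - [-0.09,0.13,0.98]
    - [-0.09,0.12,0.99]
  grip: [10,10,10,10,10]

```text
time: 9.65
eef_pos: [0.5689, -0.0004, 0.3452]
tcp_rot: [0.937, 0.344, 0.063, -0.012]
contact_force: [-1.0, 0.3, -1.6]
opening: 0.257
```

send_rows:
  translation:
    - [0.3,0.04,0.09]
    - [0.3,0.02,0.08]
    - [0.31,-0.01,0.09]
    - [0.29,-0.04,0.09]
    - [0.1,-0.06,0.84]
  rotation:
    - [-0.08,0.13,0.99]
    - [-0.09,0.12,0.98]
    - [-0.09,0.13,0.99]
    - [-0.09,0.12,0.99]
    - [0,0.67,0]
  grip: [10,10,10,10,10]

```text
time: 10.28
eef_pos: [0.6082, 0.0241, 0.3183]
tcp_rot: [0.977, 0.178, 0.117, -0.02]
contact_force: [0.2, -0.2, -2.3]
opening: 0.253
```

send_rows:
  translation:
    - [0.05,-0.05,0.85]
    - [0,-0.06,0.85]
    - [-0.05,-0.05,0.85]
    - [-0.1,-0.06,0.84]
    - [-0.15,-0.06,0.84]
  rotation:
    - [0,0.66,0]
    - [0,0.67,0]
    - [0,0.67,0]
    - [0,0.67,0]
    - [0,0.66,0]
  grip: [10,10,10,10,10]

```text
time: 10.9
eef_pos: [0.6375, 0.0447, 0.193]
tcp_rot: [0.95, 0.173, 0.255, -0.046]
contact_force: [-0.2, 0.5, -1.7]
opening: 0.252
```

Run:
```python
from h import *
s=ctrl.get_state(); q=R.from_quat(s["tcp_rot"]); print(s["eef_pos"].round(4),q.as_quat().round(4),s["contact_force"].round(1),s["qpos"].round(2))
t=cam("top");save("top2",t); d=cam("side");save("side2",d)
pt=s["eef_pos"]+q.apply([-.144,.0003,-.004]); print("tip",pt.round(4),proj(t,pt).round(1),proj(d,pt).round(1))
def crop(c,x,y,W,H,k): return cv2.resize(c["im"][y:y+H,x:x+W],None,fx=k,fy=k,interpolation=cv2.INTER_CUBIC)
M=np.hstack([crop(t,300,215,66,100,6),crop(d,295,215,66,100,6)]); cv2.imwrite("pics/c3.png",M)
```

```text
[0.6375 0.0447 0.193 ] [ 0.9501  0.1731  0.2552 -0.0462] [-0.2  0.5 -1.7] [-0.19  0.02  2.02  0.42  0.69  0.75]
tip [ 5.192e-01 -3.000e-04  1.243e-01] [346.4 249.3] [334.9 259.2]
```

View pics/c3.png

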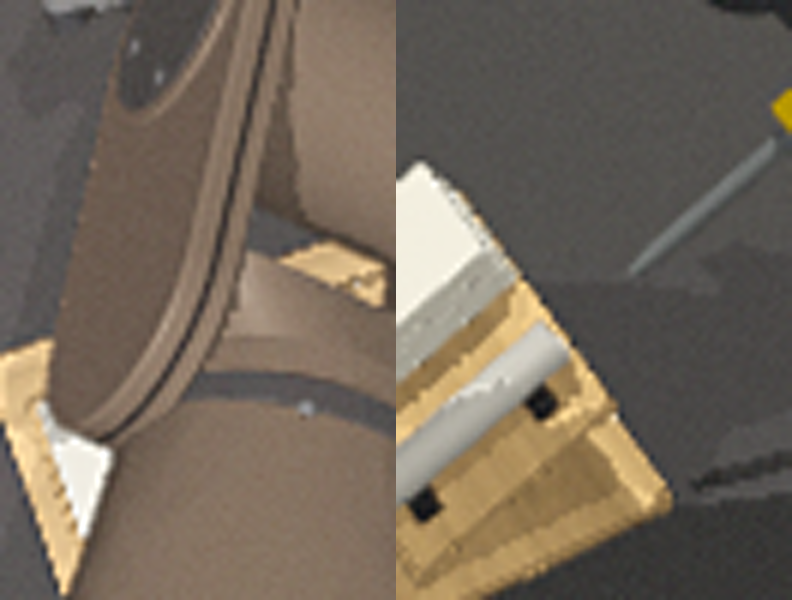

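Side view: the rasp tip is at about (334,260), against (335,259) predicted, with the tube mouth at about (322,271). The top view is blocked by the arm. Next I check the direction lines.

Run:
```python
from h import *
d=load("side2"); s=ctrl.get_state(); q=R.from_quat(s["tcp_rot"]); p=s["eef_pos"]
sh=p+q.apply([-.049,.0003,-.004]); ti=p+q.apply([-.144,.0003,-.004])
f=lambda a,b: np.degrees(np.arctan2(*(proj(d,b)-proj(d,a))[::-1]))
print("pred rasp",proj(d,sh),proj(d,ti),f(ti,sh))
M=np.array([.4783,-.0155,.1]); a=pose(YAW,30).apply([1,0,0]); print("pred tube",proj(d,M),proj(d,M-a*.109),f(M-a*.1,M))
# measured: rasp shaft pixels vs dark background, tube pixels
g=cv2.cvtColor(d["im"],cv2.COLOR_BGR2GRAY).astype(int)
for y in range(238,262,2): print(y,g[y,330:362].tolist())
im=cv2.cvtColor(d["im"],cv2.COLOR_BGR2HSV); 
for x in range(298,324,3): print(x,[(y,int(im[y,x,1]),int(im[y,x,2])) for y in range(266,300) if im[y,x,1]<25 and im[y,x,2]>120][::50], [y for y in range(266,300) if im[y,x,1]<40 and im[y,x,2]>110])
```

```text
pred rasp [360.49493026 236.48054339] [333.42351082 259.94156846] -40.91332954368979
pred tube [320.71314076 271.33922922] [290.36781997 298.00399242] -41.30612426227563
238 [82, 84, 79, 81, 81, 81, 83, 82, 83, 84, 83, 84, 80, 81, 84, 80, 84, 83, 82, 82, 83, 84, 82, 79, 81, 79, 89, 113, 84, 80, 79, 98]
240 [83, 85, 82, 84, 82, 83, 83, 80, 84, 82, 86, 84, 82, 84, 79, 84, 83, 79, 83, 79, 80, 84, 82, 84, 95, 115, 120, 108, 80, 76, 72, 78]
242 [84, 77, 81, 81, 81, 81, 83, 81, 81, 84, 84, 81, 82, 83, 84, 79, 82, 85, 80, 79, 85, 80, 105, 114, 117, 104, 88, 77, 80, 81, 86, 81]
244 [78, 81, 82, 80, 82, 84, 81, 80, 84, 84, 83, 81, 83, 85, 81, 84, 82, 83, 79, 87, 115, 118, 113, 101, 83, 77, 81, 84, 82, 80, 79, 84]
246 [81, 81, 83, 82, 83, 79, 83, 81, 81, 83, 85, 79, 83, 82, 82, 82, 81, 90, 116, 119, 114, 94, 77, 72, 80, 85, 81, 81, 84, 81, 85, 84]
248 [83, 80, 81, 81, 82, 81, 82, 80, 84, 85, 81, 81, 81, 81, 83, 97, 116, 119, 105, 88, 74, 79, 81, 82, 83, 80, 84, 83, 80, 80, 78, 83]
250 [80, 83, 82, 80, 80, 83, 82, 82, 82, 82, 81, 79, 83, 110, 120, 116, 101, 77, 73, 78, 84, 84, 83, 84, 83, 82, 8
[... 732 characters left out ...]
268, 269, 270, 271, 272, 273, 274, 275, 287, 288, 289, 290, 291, 292, 293, 294, 295, 296]
301 [(271, 23, 168)] [266, 267, 268, 269, 270, 271, 272, 284, 285, 286, 287, 288, 289, 290, 291, 292, 293]
304 [(269, 24, 167)] [266, 267, 268, 269, 281, 282, 283, 284, 285, 286, 287, 288, 289, 290]
307 [(279, 18, 221)] [266, 267, 279, 280, 281, 282, 283, 284, 285, 286, 287, 288]
310 [(276, 20, 207)] [276, 277, 278, 279, 280, 281, 282, 283, 284, 285]
313 [(274, 16, 205)] [274, 275, 276, 277, 278, 279, 280, 281, 282, 283]
316 [(271, 19, 203)] [271, 272, 273, 274, 275, 276, 277, 278, 279, 280]
319 [(269, 19, 198)] [269, 270, 271, 272, 273, 274, 275, 276, 277, 278]
322 [(273, 16, 175)] [272, 273, 274, 275]
```

```bash
cat >> h.py <<'E'
def rel(M,off,extra=0):
    s=ctrl.get_state(); q=R.from_quat(s["tcp_rot"]); Q=pose(YAW,30)
    pt=s["eef_pos"]+q.apply(off); e=Q.inv().apply(pt-M); print("tip in bore frame mm (x out,y,z)",(e*1000).round(1),"ang err deg",np.degrees((q.inv()*Q).as_rotvec()).round(2),"F bore",Q.inv().apply(s["contact_force"]).round(1),"open",round(s["opening"],3),"t",s["time"])
E
python3 - <<'E'
from h import *
M=np.array([.4785,-.0152,.1]); off=[-.144,.0003,-.004]; rel(M,off)
q=pose(YAW,30);a=q.apply([1,0,0])
plan([(tcp_for(M+a*.012,off,q),q),(tcp_for(M-a*.02,off,q),q)],lin=.5)
E
```

```text
tip in bore frame mm (x out,y,z) [45.1 -1.5  1.7] ang err deg [-0.22  0.48 -0.15] F bore [-1.3 -0.1  1.4] open 0.254 t 11.0
T [[-0.37,0.01,-0.03],[-0.37,0.02,-0.03],[-0.36,0.01,-0.03],[-0.36,0.0,-0.0],[-0.35,0.0,-0.0]] R [[-0.01,0.03,-0.01],[-0.02,0.03,-0.01],[-0.01,0.04,-0.01],[-0.0,-0.0,-0.0],[-0.0,-0.0,-0.0]]
T [[-0.36,0.0,-0.0]] R [[-0.0,-0.0,-0.0]]
6 rows; end [0.5807 0.0238 0.1585] [ 0.9502  0.1736  0.2547 -0.0467]
```

send_rows:
  translation:
    - [-0.37,0.01,-0.03]
    - [-0.37,0.02,-0.03]
    - [-0.36,0.01,-0.03]
    - [0,0,0]
    - [0,0,0]
  rotation:
    - [-0.01,0.03,-0.01]
    - [-0.02,0.03,-0.01]
    - [-0.01,0.04,-0.01]
    - [0,0,0]
    - [0,0,0]
  grip: [10,10,10,10,10]

```text
time: 11.62
eef_pos: [0.6104, 0.0337, 0.1814]
tcp_rot: [0.949, 0.174, 0.26, -0.045]
contact_force: [-0.0, 1.5, -2.0]
opening: 0.256
```

Run:
```python
from h import *
M=np.array([.4785,-.0152,.1]); off=[-.144,.0003,-.004]; rel(M,off)
q=pose(YAW,30);a=q.apply([1,0,0])
plan([(tcp_for(M-a*.02,off,q),q)],lin=.4)
```

```text
tip in bore frame mm (x out,y,z) [18.4  1.6 -2.5] ang err deg [ 0.27 -0.63  0.17] F bore [-0.5 -1.4  2. ] open 0.256 t 11.625
T [[-0.32,-0.01,0.03],[-0.32,-0.01,0.03],[-0.32,-0.01,0.04],[-0.32,-0.01,0.03]] R [[0.01,-0.03,0.01],[0.02,-0.03,0.01],[0.01,-0.03,0.01],[0.01,-0.04,0.0]]
4 rows; end [0.5808 0.0238 0.1585] [ 0.9502  0.1737  0.2545 -0.0463]
```

send_rows:
  translation:
    - [0,-0.05,0.08]
    - [0,0,0]
    - [0,0,0]
  rotation:
    - [0.05,-0.13,0.03]
    - [0,0,0]
    - [0,0,0]
  grip: [10,10,10]

```text
time: 12.0
eef_pos: [0.6109, 0.0358, 0.1786]
tcp_rot: [0.95, 0.174, 0.254, -0.047]
contact_force: [-0.0, 0.0, -0.6]
opening: 0.259
```

Run:
```python
from h import *
M=np.array([.4785,-.0152,.1]); off=[-.144,.0003,-.004]; rel(M,off)
```

```text
tip in bore frame mm (x out,y,z) [18.2 -0.6 -1.3] ang err deg [-0.03  0.08  0.03] F bore [-0.3 -0.   0.5] open 0.259 t 12.0
```

send_rows:
  translation:
    - [-0.2,0.02,0.03]
    - [-0.2,0,0]
    - [-0.2,0,0]
    - [-0.2,0,0]
    - [-0.2,0,0]
  rotation:
    - [0,0,0]
    - [0,0,0]
    - [0,0,0]
    - [0,0,0]
    - [0,0,0]
  grip: [10,10,10,10,10]

```text
time: 12.62
eef_pos: [0.5866, 0.026, 0.1627]
tcp_rot: [0.95, 0.174, 0.254, -0.047]
contact_force: [0.4, 0.5, -2.1]
opening: 0.261
```

send_rows:
  translation:
    - [0,0,0]
    - [0,0,0]
  rotation:
    - [0,0,0]
    - [0,0,0]
  grip: [10,10]

```text
time: 12.88
eef_pos: [0.5872, 0.026, 0.1631]
tcp_rot: [0.95, 0.174, 0.254, -0.046]
contact_force: [-0.5, -0.2, -0.7]
opening: 0.252
```

Run:
```python
from h import *
M=np.array([.4785,-.0152,.1]); off=[-.144,.0003,-.004]; rel(M,off)
```

```text
tip in bore frame mm (x out,y,z) [-11.8   0.2  -0.6] ang err deg [-0.    0.05  0.01] F bore [-0.8  0.   0.3] open 0.252 t 12.875
```

send_rows:
  translation:
    - [-0.25,0,0]
    - [-0.25,0,0]
    - [-0.25,0,0]
    - [-0.25,0,0]
    - [0,0,0]
  rotation:
    - [0,0,0]
    - [0,0,0]
    - [0,0,0]
    - [0,0,0]
    - [0,0,0]
  grip: [10,10,10,10,10]

```text
time: 13.5
eef_pos: [0.562, 0.0168, 0.1472]
tcp_rot: [0.951, 0.173, 0.253, -0.047]
contact_force: [-0.1, -0.2, -0.6]
opening: 0.256
```

Run:
```python
from h import *
M=np.array([.4785,-.0152,.1]); off=[-.144,.0003,-.004]; rel(M,off)
save("side3",cam("side")); save("wrist3",cam("wrist"))
```

```text
tip in bore frame mm (x out,y,z) [-43.   -0.2  -0.5] ang err deg [-0.04  0.13 -0.02] F bore [-0.5  0.1  0.5] open 0.256 t 13.5
```

send_rows:
  translation:
    - [-0.25,0,0]
    - [-0.25,0,0]
    - [-0.25,0,0]
    - [-0.25,0,0]
    - [-0.25,0,0]
  rotation:
    - [0,0,0]
    - [0,0,0]
    - [0,0,0]
    - [0,0,0]
    - [0,0,0]
  grip: [10,10,10,10,10]

```text
time: 14.22
eef_pos: [0.5319, 0.0052, 0.1289]
tcp_rot: [0.95, 0.174, 0.254, -0.046]
contact_force: [0.6, -0.2, -2.1]
opening: 0.255
```

send_rows:
  translation:
    - [-0.1,0,0]
    - [-0.1,0,0]
    - [-0.08,0,0]
    - [0,0,0]
  rotation:
    - [0,0,0]
    - [0,0,0]
    - [0,0,0]
    - [0,0,0]
  grip: [10,10,10,10]

```text
time: 14.72
eef_pos: [0.5254, 0.0028, 0.1249]
tcp_rot: [0.95, 0.174, 0.254, -0.046]
contact_force: [0.3, -0.5, -2.0]
opening: 0.256
```

Run:
```python
from h import *
M=np.array([.4785,-.0152,.1]); off=[-.144,.0003,-.004]; rel(M,off)
```

```text
tip in bore frame mm (x out,y,z) [-88.    0.1  -0.7] ang err deg [-0.02  0.09  0.02] F bore [-0.9  0.6  1.8] open 0.256 t 14.725
```

Last 7 mm in small steps, watching for force.

send_rows:
  translation:
    - [-0.08,0,0]
    - [-0.08,0,0]
    - [-0.05,0,0]
    - [0,0,0]
  rotation:
    - [0,0,0]
    - [0,0,0]
    - [0,0,0]
    - [0,0,0]
  grip: [10,10,10,10]

```text
time: 15.22
eef_pos: [0.5215, 0.001, 0.123]
tcp_rot: [0.95, 0.173, 0.255, -0.047]
contact_force: [4.0, 2.6, -1.7]
opening: 0.254
```

send_rows:
  translation:
    - [-0.04,0,0]
    - [0,0,0]
  rotation:
    - [0,0,0]
    - [0,0,0]
  grip: [10,10]

```text
time: 15.48
eef_pos: [0.5214, 0.0008, 0.1232]
tcp_rot: [0.95, 0.172, 0.256, -0.047]
contact_force: [7.3, 4.3, -1.5]
opening: 0.255
```

send_rows:
  translation:
    - [-0.05,0,0]
    - [0,0,0]
  rotation:
    - [0,0,0]
    - [0,0,0]
  grip: [10,10]

```text
time: 15.72
eef_pos: [0.5212, 0.0006, 0.1236]
tcp_rot: [0.95, 0.172, 0.258, -0.047]
contact_force: [11.2, 8.2, -1.4]
opening: 0.256
```

Run:
```python
from h import *
M=np.array([.4785,-.0152,.1]); off=[-.144,.0003,-.004]; rel(M,off)
```

```text
tip in bore frame mm (x out,y,z) [-92.8   0.1  -0.7] ang err deg [ 0.05 -0.39 -0.19] F bore [10.9 -3.7  7.9] open 0.256 t 15.725
```

send_rows:
  translation:
    - [-0.06,0,0]
    - [0,0,0]
    - [0,0,0]
    - [0,0,0]
    - [0,0,0]
  rotation:
    - [0,0,0]
    - [0,0,0]
    - [0,0,0]
    - [0,0,0]
    - [0,0,0]
  grip: [10,10,20,30,45]

```text
time: 16.35
eef_pos: [0.5164, -0.0004, 0.1194]
tcp_rot: [0.95, 0.174, 0.254, -0.047]
contact_force: [0.2, 0.2, 0.3]
opening: 0.523
```

send_rows:
  translation:
    - [0,0,0]
    - [0,0,0]
    - [0,0,-0.4]
    - [0,0,-0.8]
    - [0,0,-0.9]
  rotation:
    - [0,0,0]
    - [0,0,0]
    - [0,0,0]
    - [0,0,0]
    - [0,0,0]
  grip: [50,50,50,50,60]

```text
time: 16.98
eef_pos: [0.4866, -0.0118, 0.175]
tcp_rot: [0.95, 0.174, 0.254, -0.047]
contact_force: [0.2, -0.6, 0.7]
opening: 0.709
```

send_rows:
  translation:
    - [0,0,-0.9]
    - [0,0,-0.9]
    - [0,0,0]
    - [0,0,0]
  rotation:
    - [0,0,0]
    - [0,0,0]
    - [0,0,0]
    - [0,0,0]
  grip: [60,60,60,60]

```text
time: 17.48
eef_pos: [0.4619, -0.0211, 0.2204]
tcp_rot: [0.95, 0.174, 0.254, -0.047]
contact_force: [0.6, -0.2, -0.8]
opening: 0.706
```

Run:
```python
from h import *
save("side4",cam("side")); save("wrist4",cam("wrist"))
s=load("side4"); w=load("wrist4")
M=np.zeros((480,800,3),np.uint8); M[:360,:480]=cv2.resize(w["im"],(480,360)); M[:480,480:]=cv2.resize(s["im"][205:325,265:345],(320,480),interpolation=cv2.INTER_CUBIC)
cv2.imwrite("pics/m4.png",M)
```

```text
(no output)
```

View pics/m4.png

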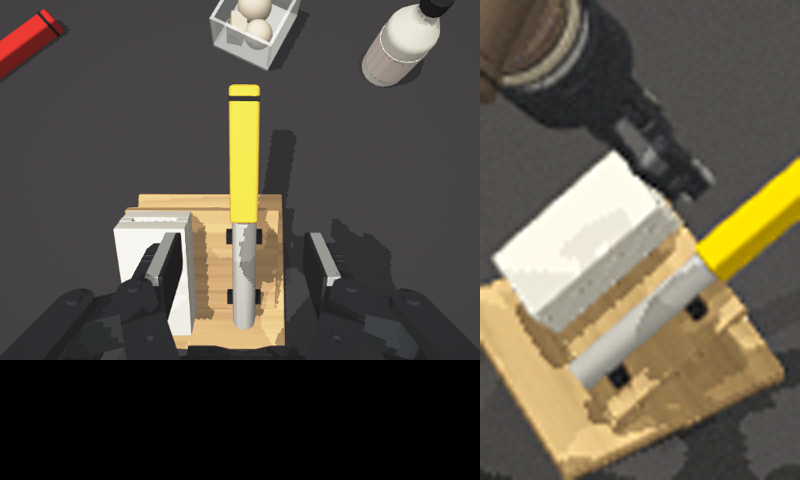

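Run:
```python
from h import *
plan([((.48,.02,.28),pose(YAW,15)),((.58,.339,.25),pose(-28))],lin=1,ang=1)
```

```text
T [[0.64,-0.35,-0.41],[0.6,-0.36,-0.46],[0.56,-0.35,-0.51],[0.53,-0.73,0.23],[0.48,-0.77,0.21]] R [[-0.01,-0.99,-0.0],[-0.01,-0.99,-0.0],[-0.0,-0.98,-0.0],[-0.11,-0.23,0.81],[-0.1,-0.24,0.8]]
T [[0.44,-0.8,0.2],[0.37,-0.83,0.18],[0.33,-0.86,0.16],[0.26,-0.88,0.15],[0.2,-0.9,0.14]] R [[-0.11,-0.23,0.81],[-0.11,-0.24,0.81],[-0.1,-0.23,0.8],[-0.11,-0.24,0.81],[-0.11,-0.23,0.81]]
T [[0.15,-0.92,0.12],[0.08,-0.92,0.12],[0.02,-0.92,0.1],[-0.05,-0.93,0.1],[-0.1,-0.92,0.09]] R [[-0.1,-0.24,0.8],[-0.11,-0.23,0.81],[-0.11,-0.24,0.81],[-0.11,-0.23,0.8],[-0.1,-0.24,0.81]]
15 rows; end [0.5801 0.3389 0.2499] [ 9.703e-01 -2.419e-01 -0.000e+00 -1.000e-04]
```

send_rows:
  translation:
    - [0.64,-0.35,-0.41]
    - [0.6,-0.36,-0.46]
    - [0.56,-0.35,-0.51]
    - [0.53,-0.73,0.23]
    - [0.48,-0.77,0.21]
  rotation:
    - [-0.01,-0.99,0]
    - [-0.01,-0.99,0]
    - [0,-0.98,0]
    - [-0.11,-0.23,0.81]
    - [-0.1,-0.24,0.8]
  grip: [60,60,60,60,60]

```text
time: 18.2
eef_pos: [0.4973, 0.0741, 0.2753]
tcp_rot: [0.988, 0.107, 0.108, -0.02]
contact_force: [0.8, -0.3, 1.2]
opening: 0.706
```

send_rows:
  translation:
    - [0.44,-0.8,0.2]
    - [0.37,-0.83,0.18]
    - [0.33,-0.86,0.16]
    - [0.26,-0.88,0.15]
    - [0.2,-0.9,0.14]
  rotation:
    - [-0.11,-0.23,0.81]
    - [-0.11,-0.24,0.81]
    - [-0.1,-0.23,0.8]
    - [-0.11,-0.24,0.81]
    - [-0.11,-0.23,0.81]
  grip: [60,60,60,60,60]

```text
time: 18.82
eef_pos: [0.5385, 0.207, 0.2617]
tcp_rot: [0.996, -0.069, 0.055, -0.009]
contact_force: [-0.6, -0.6, 0.3]
opening: 0.703
```

send_rows:
  translation:
    - [0.15,-0.92,0.12]
    - [0.08,-0.92,0.12]
    - [0.02,-0.92,0.1]
    - [-0.05,-0.93,0.1]
    - [-0.1,-0.92,0.09]
  rotation:
    - [-0.1,-0.24,0.8]
    - [-0.11,-0.23,0.81]
    - [-0.11,-0.24,0.81]
    - [-0.11,-0.23,0.8]
    - [-0.1,-0.24,0.81]
  grip: [60,60,60,60,60]

```text
time: 19.45
eef_pos: [0.5804, 0.3399, 0.2487]
tcp_rot: [0.97, -0.243, -0.001, 0.001]
contact_force: [-0.2, -0.8, 0.8]
opening: 0.7
```

send_rows:
  translation:
    - [0,0,0]
    - [0,0,0]
  rotation:
    - [0,0,0]
    - [0,0,0]
  grip: [60,60]

```text
time: 19.7
eef_pos: [0.5801, 0.3382, 0.2497]
tcp_rot: [0.97, -0.241, 0.0, 0.001]
contact_force: [0.1, 0.0, -0.4]
opening: 0.696
```

Run:
```python
from h import *
c=cam("wrist"); save("w5",c); print(ctrl.get_state()["eef_pos"])
m=mask(c,(0,120,60),(8,255,255))|mask(c,(172,120,60),(180,255,255))
k=big(m)[:,0]; print("px",k.min(0),k.max(0))
P=np.array([plane(c,u,.024)[:2] for u in k],np.float32); r=cv2.minAreaRect(P*1000); print(r)
print((cv2.boxPoints(r)/1000).round(4).tolist())
```

```text
[0.58022238 0.33797214 0.25029828]
px [304 128] [333 241]
((585.1647338867188, 339.07958984375), (24.035995483398438, 101.3232421875), 63.225830078125)
[[0.534500002861023, 0.35120001435279846], [0.625, 0.30550000071525574], [0.6358000040054321, 0.3269999921321869], [0.5453000068664551, 0.3725999891757965]]
```

View pics/w5.png

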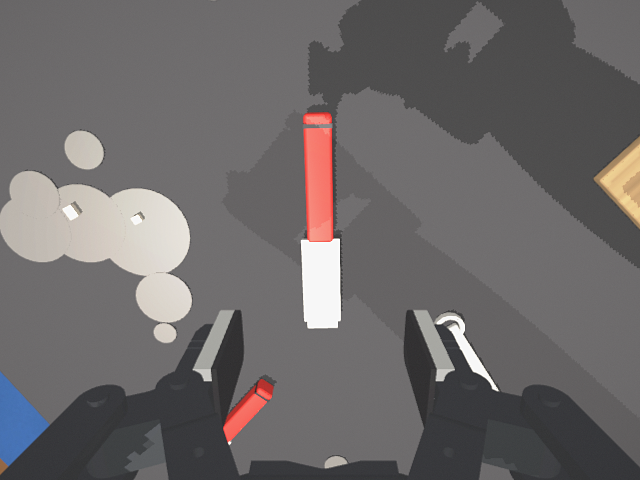

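Run:
```python
from h import *
c=load("w5")
f=plane(c,(320.5,241),.024)[:2]; r=plane(c,(317.5,113),.024)[:2]; t=plane(c,(322.5,328),.0135)[:2]
print(f,r,t,np.linalg.norm(f-r),np.linalg.norm(t-f)); 
for a,b in ((f,r),(t,r),(t,f)): d=b-a; print(np.degrees(np.arctan2(d[1],d[0])))
d=(r-f)/np.linalg.norm(r-f); g=f+d*.053; print("grasp",g)
plan([((*g,.03),pose(-26.8)),((*g,.007),pose(-26.8))])
# slot refinement, wrist4: bore-frame rays
w=load("wrist4"); Q=pose(YAW,30); M=np.array([.4785,-.0152,.1])
o=Q.inv().apply(w["p"]-M)*1000
def at(u,z): # z up-distance in mm above bore axis plane (tool z is down)
    dd=Q.inv().apply(ray(w,u)); lam=(-z-o[2])/dd[2]; return (o+lam*dd).round(1)
hsv=cv2.cvtColor(w["im"],cv2.COLOR_BGR2HSV)
for row in (310,320): print(row,[x for x in range(120,300) if hsv[row,x,1]<20 and hsv[row,x,2]>150][::8])
for row in (200,250,285):
    m=np.where((hsv[row,:,0]>20)&(hsv[row,:,0]<34)&(hsv[row,:,1]>150))[0]; print(row,m.min(),m.max(),at((m.min(),row),12),at((m.max(),row),12))
np.save("bo.npy",o)
cv2.imwrite("pics/slotc.png",cv2.resize(w["im"][270:340,140:350],None,fx=3.8,fy=3.8,interpolation=cv2.INTER_CUBIC))
for u,z in (((152,301),18),((248,301),18)): print(u,at(u,z))
```

```text
[0.53989033 0.36140668] [0.64080958 0.31042312] [0.45275211 0.40561901] 0.11306643831425087 0.09771284072505158
-26.802523893855984
-26.84882254731279
-26.902396100178112
grasp [0.58719633 0.33750809]
T [[0.03,-0.01,0.92],[0.02,-0.02,0.92],[0.03,-0.01,0.91],[0.02,-0.01,0.92],[0.03,-0.01,0.92]] R [[0.0,-0.0,-0.03],[0.0,-0.0,-0.03],[0.0,-0.01,-0.03],[0.01,0.0,-0.03],[-0.0,-0.0,-0.03]]
T [[0.02,-0.02,0.92],[0.03,-0.01,0.92],[0.03,-0.01,0.91],[-0.0,0.0,0.77]] R [[-0.0,-0.0,-0.03],[0.0,-0.01,-0.03],[0.0,0.0,-0.03],[0.0,0.0,0.0]]
9 rows; end [0.5873 0.3375 0.007 ] [ 9.728e-01 -2.316e-01 -1.000e-04  1.000e-04]
310 [153, 161, 169, 177, 185, 193, 201, 209, 217, 228, 243]
320 [154, 162, 170, 178, 186, 194, 202, 210, 218, 226]
200 306 344 [ 67.2 -10.2 -12. ] [ 67.2  12.1 -12. ]
250 306 343 [ 35.7 -10.6 -12. ] [ 35.7  12.  -12. ]
285 307 343 [ 12.1 -10.3 -12. ] [ 12.1  12.4 -12. ]
(152, 301) [   4.  -106.8  -18. ]
(248, 301) [  4.  -46.9 -18. ]
```

View pics/slotc.png

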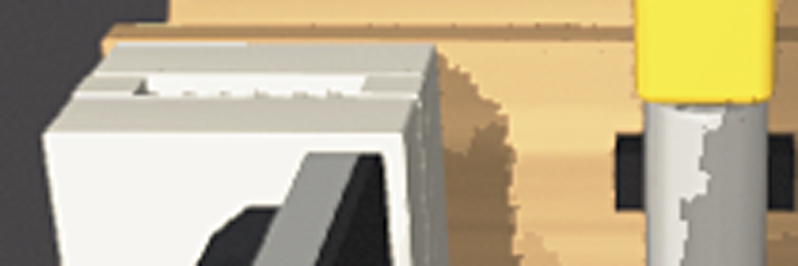

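The rasp is home: the yellow handle meets the tube rim. The w5 view shows the larger spatula, with its handle from (317,113) to (320,241) and its tip at (322,328). Handle and blade come to 113 and 98 mm, which matches. The small one is at (250,405). Grasping now.

send_rows:
  translation:
    - [0.03,-0.01,0.92]
    - [0.02,-0.02,0.92]
    - [0.03,-0.01,0.91]
    - [0.02,-0.01,0.92]
    - [0.03,-0.01,0.92]
  rotation:
    - [0,0,-0.03]
    - [0,0,-0.03]
    - [0,-0.01,-0.03]
    - [0.01,0,-0.03]
    - [0,0,-0.03]
  grip: [60,60,60,60,60]

```text
time: 20.38
eef_pos: [0.5851, 0.3373, 0.1131]
tcp_rot: [0.972, -0.236, 0.001, -0.0]
contact_force: [0.1, -0.3, -0.7]
opening: 0.703
```

send_rows:
  translation:
    - [0.02,-0.02,0.92]
    - [0.03,-0.01,0.92]
    - [0.03,-0.01,0.91]
    - [0,0,0.77]
    - [0,0,0]
  rotation:
    - [0,0,-0.03]
    - [0,-0.01,-0.03]
    - [0,0,-0.03]
    - [0,0,0]
    - [0,0,0]
  grip: [60,60,60,60,60]

```text
time: 21.0
eef_pos: [0.5863, 0.3371, 0.0055]
tcp_rot: [0.973, -0.232, -0.002, 0.001]
contact_force: [0.2, -0.0, -0.3]
opening: 0.701
```

send_rows:
  translation:
    - [0,0,0]
    - [0,0,0]
    - [0,0,0]
    - [0,0,0]
    - [0,0,0]
  rotation:
    - [0,0,0]
    - [0,0,0]
    - [0,0,0]
    - [0,0,0]
    - [0,0,0]
  grip: [40,25,10,10,10]
  squeeze: 90

```text
time: 21.62
eef_pos: [0.5894, 0.3388, 0.0101]
tcp_rot: [0.973, -0.232, 0.002, -0.001]
contact_force: [-1.5, -0.8, 6.2]
opening: 0.254
```

send_rows:
  translation:
    - [0,0,0]
    - [0,0,-0.5]
    - [0,0,-0.8]
    - [0,0,-0.9]
    - [0,0,-0.9]
  rotation:
    - [0,0,0]
    - [0,0,0]
    - [0,0,0]
    - [0,0,0]
    - [0,0,0]
  grip: [10,10,10,10,10]

```text
time: 22.25
eef_pos: [0.5881, 0.3383, 0.1033]
tcp_rot: [0.973, -0.232, 0.001, -0.001]
contact_force: [0.3, 0.5, -1.6]
opening: 0.254
```

Run:
```python
from h import *
w=load("wrist4"); Q=pose(YAW,30); o=np.load("bo.npy")
def at(u,z):
    dd=Q.inv().apply(ray(w,u)); lam=(-z-o[2])/dd[2]; return (o+lam*dd).round(1)
for x,y,z in ((43,133,18),(405,130,18),(140,86,0),(365,80,0),(110,45,-18),(437,45,-18)): print(x,y,at((140+x/3.8,270+y/3.8),z))
```

```text
43 133 [   1.2 -107.6  -18. ]
405 130 [  1.8 -48.  -18. ]
140 86 [  0.7 -97.5  -0. ]
365 80 [  1.9 -58.   -0. ]
110 45 [ 1.00e-01 -1.09e+02  1.80e+01]
437 45 [  0.1 -48.3  18. ]
```

```bash
cat >> h.py <<'E'
Mt=np.array([.4785,-.0152,.1]); Ms=Mt+pose(YAW,30).apply([0,-.0792,0]); so=[-.1494,.0003,-.002]
E
python3 - <<'E'
from h import *
c=eyes.read_camera("wrist"); im=c["image"]; T=np.array(c["hand_eye"]); K=np.array(c["mtx"])
hsv=cv2.cvtColor(im,cv2.COLOR_BGR2HSV); m=((hsv[...,0]<8)|(hsv[...,0]>172))&(hsv[...,1]>120)&(hsv[...,2]>50)
k=big(m.astype(np.uint8))[:,0]; print(k.min(0),k.max(0))
def at(u,z):
    d=T[:3,:3]@np.linalg.solve(K,[*u,1.]); o=T[:3,3]; return (o+(z-o[2])/d[2]*d).round(4)
for row in (220,300,350,400,430):
    x=np.where(m[row])[0]; 
    if len(x): print(row,x.min(),x.max(),at((x.min(),row),-.014),at((x.max()+1,row),-.014))
print(at((323,k.max(0)[1]+1),-.014),at((323,k.min(0)[1]),-.014))
q=pose(YAW,30); a=q.apply([1,0,0]); p1=tcp_for(Ms+a*.02,so,q); print(Ms,p1)
plan([((.60,.28,.25),pose(5,5)),((.63,.17,.30),pose(YAW,15)),(p1+a*.02,q)],lin=1,ang=1)
E
```

```text
[287 219] [360 465]
220 287 360 [ 0.0462 -0.0108 -0.014 ] [ 0.0462  0.0125 -0.014 ]
300 289 358 [ 0.0181 -0.0109 -0.014 ] [ 0.0181  0.0126 -0.014 ]
350 293 354 [-0.0015 -0.01   -0.014 ] [-0.0015  0.0117 -0.014 ]
400 292 355 [-0.0229 -0.0109 -0.014 ] [-0.0229  0.0126 -0.014 ]
430 293 354 [-0.0368 -0.0109 -0.014 ] [-0.0368  0.0126 -0.014 ]
[-0.0546  0.0005 -0.014 ] [ 0.0465  0.0005 -0.014 ]
[0.45050479 0.05888717 0.1       ] [0.58856823 0.1113777  0.18296795]
T [[0.17,0.23,-0.68],[0.16,0.24,-0.67],[0.15,0.24,-0.67],[0.14,0.26,-0.68],[0.12,0.27,-0.67]] R [[0.03,0.13,-0.91],[0.03,0.12,-0.91],[0.03,0.13,-0.9],[0.03,0.12,-0.91],[0.03,0.13,-0.91]]
T [[0.11,0.28,-0.67],[0.1,0.28,-0.67],[0.16,0.75,-0.32],[0.14,0.75,-0.32],[0.1,0.75,-0.33]] R [[0.03,0.12,-0.91],[0.03,0.13,-0.91],[0.11,0.4,-0.62],[0.11,0.39,-0.62],[0.11,0.4,-0.62]]
T [[0.07,0.76,-0.33],[0.05,0.76,-0.33],[-0.46,0.27,0.62],[-0.48,0.27,0.59],[-0.52,0.26,0.56]] R [[0.11,0.4,-0.61],[0.11,0.4,-0.62],[-0.0,0.6,-0.0],[-0.0,0.6,-0.0],[-0.0,0.6,-0.0]]
T [[-0.55,0.27,0.54],[-0.57,0.27,0.51]] R [[-0.0,0.6,-0.0],[-0.0,0.6,-0.0]]
17 rows; end [0.6049 0.1176 0.1929] [ 0.9502  0.1734  0.2547 -0.0466]
```

send_rows:
  translation:
    - [0.17,0.23,-0.68]
    - [0.16,0.24,-0.67]
    - [0.15,0.24,-0.67]
    - [0.14,0.26,-0.68]
    - [0.12,0.27,-0.67]
  rotation:
    - [0.03,0.13,-0.91]
    - [0.03,0.12,-0.91]
    - [0.03,0.13,-0.9]
    - [0.03,0.12,-0.91]
    - [0.03,0.13,-0.91]
  grip: [10,10,10,10,10]

```text
time: 22.92
eef_pos: [0.5953, 0.2959, 0.2035]
tcp_rot: [0.999, -0.034, 0.029, -0.001]
contact_force: [0.3, 0.8, -1.1]
opening: 0.253
```

send_rows:
  translation:
    - [0.11,0.28,-0.67]
    - [0.1,0.28,-0.67]
    - [0.16,0.75,-0.32]
    - [0.14,0.75,-0.32]
    - [0.1,0.75,-0.33]
  rotation:
    - [0.03,0.12,-0.91]
    - [0.03,0.13,-0.91]
    - [0.11,0.4,-0.62]
    - [0.11,0.39,-0.62]
    - [0.11,0.4,-0.62]
  grip: [10,10,10,10,10]

```text
time: 23.55
eef_pos: [0.6166, 0.2129, 0.2738]
tcp_rot: [0.988, 0.126, 0.091, -0.014]
contact_force: [0.1, 0.2, -1.1]
opening: 0.252
```

send_rows:
  translation:
    - [0.07,0.76,-0.33]
    - [0.05,0.76,-0.33]
    - [-0.46,0.27,0.62]
    - [-0.48,0.27,0.59]
    - [-0.52,0.26,0.56]
  rotation:
    - [0.11,0.4,-0.61]
    - [0.11,0.4,-0.62]
    - [0,0.6,0]
    - [0,0.6,0]
    - [0,0.6,0]
  grip: [10,10,10,10,10]

```text
time: 24.18
eef_pos: [0.6128, 0.1374, 0.229]
tcp_rot: [0.963, 0.176, 0.202, -0.037]
contact_force: [-0.9, -0.1, -1.4]
opening: 0.25
```

send_rows:
  translation:
    - [-0.55,0.27,0.54]
    - [-0.57,0.27,0.51]
    - [0,0,0]
    - [0,0,0]
    - [0,0,0]
  rotation:
    - [0,0.6,0]
    - [0,0.6,0]
    - [0,0,0]
    - [0,0,0]
    - [0,0,0]
  grip: [10,10,10,10,10]

```text
time: 24.8
eef_pos: [0.6044, 0.117, 0.1886]
tcp_rot: [0.951, 0.174, 0.252, -0.045]
contact_force: [-0.3, 0.2, -1.1]
opening: 0.255
```

Run:
```python
from h import *
rel(Ms,so); s=ctrl.get_state(); q=R.from_quat(s["tcp_rot"]); d=cam("side"); save("side6",d); save("top6",cam("top"))
for o in (so,[-.0544,.0003,-.002],[-.1494,-.015,-.002],[-.1494,.015,-.002]): print(proj(d,s["eef_pos"]+q.apply(o)).round(1))
for o in ([0,0,0],[0,-.0195,0],[0,.0195,0],[0,-.03,-.018],[0,.03,-.018],[0,.03,.018]): print("mouth",o,proj(d,Ms+pose(YAW,30).apply(o)).round(1))
t=load("top6")
M=np.hstack([cv2.resize(d["im"][215:290,275:375],(640,480),interpolation=cv2.INTER_CUBIC),cv2.resize(t["im"],(160,120)).repeat(1,0) if 0 else np.pad(cv2.resize(t["im"][200:300,300:340],(160,400)),((0,80),(0,0),(0,0)))])
cv2.imwrite("pics/c6.png",M)
```

```text
tip in bore frame mm (x out,y,z) [37.4  0.4  2.7] ang err deg [0.06 0.31 0.04] F bore [-0.7 -0.3  0.9] open 0.255 t 24.8
[317.1 243.1]
[343.2 220.1]
[314.3 239.5]
[319.7 246.6]
mouth [0, 0, 0] [306.4 251.6]
mouth [0, -0.0195, 0] [303. 247.]
mouth [0, 0.0195, 0] [309.8 256.4]
mouth [0, -0.03, -0.018] [298. 242.]
mouth [0, 0.03, -0.018] [308.7 256.5]
mouth [0, 0.03, 0.018] [314.8 261.3]
```

View pics/c6.png

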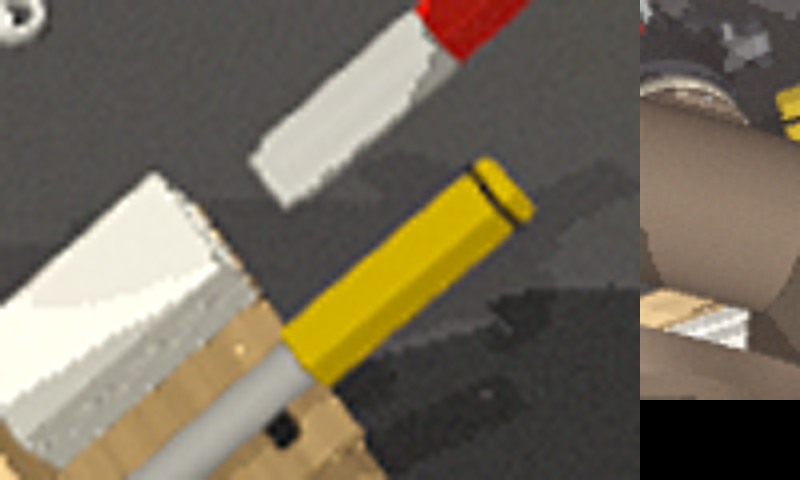

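send_rows:
  translation:
    - [-0.2,0,-0.05]
    - [0,0,0]
    - [0,0,0]
    - [0,0,0]
  rotation:
    - [0,0.03,0]
    - [0,0,0]
    - [0,0,0]
    - [0,0,0]
  grip: [10,10,10,10]

```text
time: 25.4
eef_pos: [0.5974, 0.1145, 0.1846]
tcp_rot: [0.951, 0.173, 0.252, -0.046]
contact_force: [0.3, 0.2, -0.6]
opening: 0.255
```

Run:
```python
from h import *
rel(Ms,so)
```

```text
tip in bore frame mm (x out,y,z) [29.   0.1  2.4] ang err deg [ 0.02  0.32 -0.03] F bore [-0.  -0.1  0.6] open 0.255 t 25.4
```

send_rows:
  translation:
    - [-0.1,0,-0.11]
    - [0,0,0]
    - [0,0,0]
    - [0,0,0]
  rotation:
    - [0,0.06,0]
    - [0,0,0]
    - [0,0,0]
    - [0,0,0]
  grip: [10,10,10,10]

```text
time: 25.9
eef_pos: [0.5935, 0.113, 0.186]
tcp_rot: [0.95, 0.173, 0.254, -0.046]
contact_force: [-0.4, -0.6, -2.0]
opening: 0.255
```

Run:
```python
from h import *
rel(Ms,so)
```

```text
tip in bore frame mm (x out,y,z) [26.   0.1 -0.1] ang err deg [ 0.01  0.03 -0.03] F bore [-1.6  0.4  1.4] open 0.255 t 25.9
```

send_rows:
  translation:
    - [-0.24,0,-0.01]
    - [-0.24,0,0]
    - [-0.24,0,0]
    - [-0.2,0,0]
    - [-0.1,0,0]
  rotation:
    - [0,0,0]
    - [0,0,0]
    - [0,0,0]
    - [0,0,0]
    - [0,0,0]
  grip: [10,10,10,10,10]

```text
time: 26.52
eef_pos: [0.568, 0.1035, 0.1706]
tcp_rot: [0.95, 0.173, 0.254, -0.046]
contact_force: [0.8, -0.5, -1.4]
opening: 0.254
```

send_rows:
  translation:
    - [-0.1,0,0]
    - [0,0,0]
    - [0,0,0]
  rotation:
    - [0,0,0]
    - [0,0,0]
    - [0,0,0]
  grip: [10,10,10]

```text
time: 26.9
eef_pos: [0.5662, 0.1027, 0.1697]
tcp_rot: [0.95, 0.173, 0.255, -0.046]
contact_force: [0.1, -0.7, -1.0]
opening: 0.254
```

Run:
```python
from h import *
rel(Ms,so); print(ctrl.get_state()["wrist_torque"].round(2))
```

```text
tip in bore frame mm (x out,y,z) [-7.4  0.2 -0.5] ang err deg [ 0.02  0.01 -0.02] F bore [-0.6  0.7  0.8] open 0.254 t 26.9
[-0.13  0.33 -0.05]
```

send_rows:
  translation:
    - [-0.2,0,0]
    - [-0.2,0,0]
    - [-0.2,0,0]
    - [-0.2,0,0]
    - [0,0,0]
  rotation:
    - [0,0,0]
    - [0,0,0]
    - [0,0,0]
    - [0,0,0]
    - [0,0,0]
  grip: [10,10,10,10,10]

```text
time: 27.52
eef_pos: [0.546, 0.0952, 0.1569]
tcp_rot: [0.95, 0.173, 0.254, -0.047]
contact_force: [-0.0, -0.5, -1.4]
opening: 0.252
```

Run:
```python
from h import *
rel(Ms,so); print(ctrl.get_state()["wrist_torque"].round(2))
```

```text
tip in bore frame mm (x out,y,z) [-32.5  -0.1  -0.4] ang err deg [-0.    0.08 -0.05] F bore [-0.8  0.5  1.1] open 0.252 t 27.525
[-0.1   0.37  0.05]
```

send_rows:
  translation:
    - [-0.25,0,0]
    - [-0.25,0,0]
    - [-0.25,0,0]
    - [-0.25,0,0]
    - [0,0,0]
  rotation:
    - [0,0,0]
    - [0,0,0]
    - [0,0,0]
    - [0,0,0]
    - [0,0,0]
  grip: [10,10,10,10,10]

```text
time: 28.15
eef_pos: [0.5215, 0.0861, 0.1418]
tcp_rot: [0.95, 0.173, 0.254, -0.047]
contact_force: [-0.5, 0.7, -2.0]
opening: 0.256
```

send_rows:
  translation:
    - [-0.2,0,0]
    - [-0.2,0,0]
    - [-0.2,0,0]
    - [-0.1,0,0]
    - [0,0,0]
  rotation:
    - [0,0,0]
    - [0,0,0]
    - [0,0,0]
    - [0,0,0]
    - [0,0,0]
  grip: [10,10,10,10,10]

```text
time: 28.78
eef_pos: [0.505, 0.0797, 0.1318]
tcp_rot: [0.95, 0.173, 0.254, -0.046]
contact_force: [0.0, -0.6, -1.8]
opening: 0.249
```

Run:
```python
from h import *
rel(Ms,so); print(ctrl.get_state()["wrist_torque"].round(2))
```

```text
tip in bore frame mm (x out,y,z) [-83.    0.   -0.5] ang err deg [ 0.01  0.04 -0.04] F bore [-1.1  0.5  1.5] open 0.249 t 28.775
[-0.16  0.28 -0.  ]
```

send_rows:
  translation:
    - [-0.1,0,0]
    - [-0.1,0,0]
    - [-0.1,0,0]
    - [0,0,0]
    - [0,0,0]
  rotation:
    - [0,0,0]
    - [0,0,0]
    - [0,0,0]
    - [0,0,0]
    - [0,0,0]
  grip: [10,10,10,10,10]

```text
time: 29.4
eef_pos: [0.4982, 0.077, 0.1278]
tcp_rot: [0.95, 0.173, 0.255, -0.046]
contact_force: [0.8, 0.1, -0.8]
opening: 0.251
```

send_rows:
  translation:
    - [-0.06,0,0]
    - [-0.04,0,0]
    - [0,0,0]
  rotation:
    - [0,0,0]
    - [0,0,0]
    - [0,0,0]
  grip: [10,10,10]

```text
time: 29.78
eef_pos: [0.498, 0.0764, 0.1285]
tcp_rot: [0.95, 0.172, 0.258, -0.046]
contact_force: [7.0, 5.4, -0.7]
opening: 0.254
```

Run:
```python
from h import *
rel(Ms,so); print(ctrl.get_state()["wrist_torque"].round(2))
```

```text
tip in bore frame mm (x out,y,z) [-91.3   0.3  -0.5] ang err deg [ 0.11 -0.35 -0.15] F bore [ 7.  -2.5  4.9] open 0.254 t 29.775
[ 0.8  -0.95  0.07]
```

send_rows:
  translation:
    - [-0.06,0,0]
    - [-0.06,0,0]
    - [0,0,0]
  rotation:
    - [0,0,0]
    - [0,0,0]
    - [0,0,0]
  grip: [10,10,10]

```text
time: 30.15
eef_pos: [0.4977, 0.0757, 0.1295]
tcp_rot: [0.949, 0.17, 0.261, -0.047]
contact_force: [14.1, 11.2, 0.4]
opening: 0.254
```

Run:
```python
from h import *
rel(Ms,so); d=cam("side"); save("side7",d)
M=cv2.resize(d["im"][205:295,265:385],(800,600),interpolation=cv2.INTER_CUBIC); cv2.imwrite("pics/c7.png",M)
```

```text
tip in bore frame mm (x out,y,z) [-91.3   0.4  -0.5] ang err deg [ 0.19 -0.77 -0.33] F bore [15.  -5.5  8.3] open 0.254 t 30.15
```

View pics/c7.png

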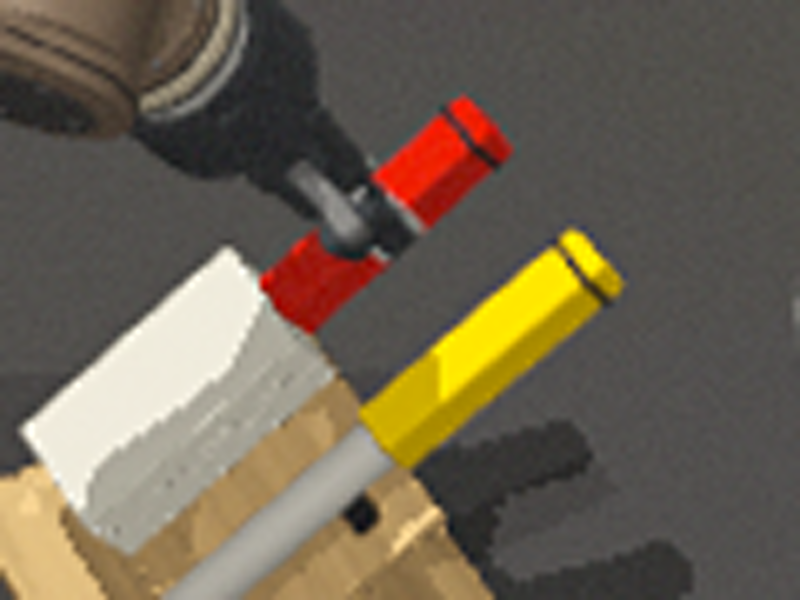

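send_rows:
  translation:
    - [0.1,0,0]
    - [0,0,0]
    - [0,0,0]
    - [0,0,0]
    - [0,0,0]
  rotation:
    - [0,0,0]
    - [0,0,0]
    - [0,0,0]
    - [0,0,0]
    - [0,0,0]
  grip: [10,20,30,45,48]

```text
time: 30.82
eef_pos: [0.4946, 0.0758, 0.1252]
tcp_rot: [0.95, 0.173, 0.254, -0.046]
contact_force: [-0.5, -0.9, -0.1]
opening: 0.558
```

send_rows:
  translation:
    - [0,0,0]
    - [0,0,0]
    - [0,0,-0.4]
    - [0,0,-0.8]
    - [0,0,-0.9]
  rotation:
    - [0,0,0]
    - [0,0,0]
    - [0,0,0]
    - [0,0,0]
    - [0,0,0]
  grip: [48,48,48,48,48]

```text
time: 31.45
eef_pos: [0.4649, 0.0647, 0.1811]
tcp_rot: [0.95, 0.173, 0.254, -0.046]
contact_force: [0.6, 0.6, 0.4]
opening: 0.565
```

send_rows:
  translation:
    - [0,0,-0.9]
    - [0,0,-0.9]
    - [0,0,-0.6]
    - [0,0,0]
    - [0,0,0]
  rotation:
    - [0,0,0]
    - [0,0,0]
    - [0,0,0]
    - [0,0,0]
    - [0,0,0]
  grip: [48,48,48,48,48]

```text
time: 32.08
eef_pos: [0.4317, 0.0521, 0.2422]
tcp_rot: [0.95, 0.173, 0.254, -0.046]
contact_force: [0.2, -0.9, -0.5]
opening: 0.56
```

Run:
```python
from h import *
print(ctrl.get_state()["contact_force"].round(1))
w=cam("wrist"); save("wrist8",w); d=cam("side"); save("side8",d)
Q=pose(YAW,30)
for nm,M,lo,hi in (("spat",Ms,(0,120,60),(8,255,255)),("rasp",Mt,(20,130,60),(34,255,255))):
    o=Q.inv().apply(w["p"]-M)*1000
    m=mask(w,lo,hi); k=big(m)[:,0]
    B=[]
    for u in k:
        dd=Q.inv().apply(ray(w,u)); B.append(o+(-12-o[2])/dd[2]*dd)
    B=np.array(B); r=cv2.minAreaRect(B[:,:2].astype(np.float32)); print(nm,"bore x",B[:,0].min().round(1),B[:,0].max().round(1),"y",B[:,1].min().round(1),B[:,1].max().round(1),r,"px",k.min(0),k.max(0))
# other objects: compare side view with the start
a=load("side0")["im"].astype(int); b=d["im"].astype(int)
for n,(x0,y0,x1,y1) in dict(bottle=(408,275,436,320),tub=(383,235,423,275),foot=(228,358,312,418),wrench=(225,210,285,233),small=(250,143,284,176)).items():
    D=np.abs(a-b)[y0:y1,x0:x1].max(2); print(n,"changed px",(D>45).sum(),"of",D.size)
```

```text
[ 0.2 -0.9 -0.5]
spat bore x 4.8 105.2 y -10.6 12.8 ((54.98878479003906, 1.1027965545654297), (100.37995910644531, 23.48535919189453), 0.008570516481995583) px [306 146] [343 294]
rasp bore x 4.0 106.3 y -16.8 11.2 ((55.165679931640625, -2.8154640197753906), (27.53176498413086, 102.5471420288086), 89.61492919921875) px [416 144] [469 295]
bottle changed px 0 of 1260
tub changed px 0 of 1600
foot changed px 1007 of 5040
wrench changed px 0 of 1380
small changed px 214 of 1122
```

Run:
```python
from h import *
t=cam("top"); 
for n,c in (("top0",load("top0")),("top8",t),("side0",load("side0")),("side8",load("side8"))):
    box=(445,300,505,400) if n[0]=="t" else (225,355,315,420)
    x0,y0,x1,y1=box; m=mask(c,(3,70,70),(18,200,255))[y0:y1,x0:x1]; k=big(m)[:,0]+[x0,y0]
    b2=(70,285,145,330) if n[0]=="t" else (248,140,290,180); x0,y0,x1,y1=b2; m=(mask(c,(0,120,60),(8,255,255))|mask(c,(172,120,60),(180,255,255)))[y0:y1,x0:x1]; kk=np.argwhere(m)[:,::-1]+[x0,y0]
    print(n,"foot",k.min(0),k.max(0),cv2.minAreaRect(k)[0],"small red",(kk.min(0),kk.max(0)) if len(kk) else None)
c=load("side8")["im"]; print("arm px over small?",c[150:175:5,250:284:6].mean(2).astype(int).tolist())
```

```text
top0 foot [455 308] [494 391] (477.7775573730469, 348.9111633300781) small red (array([101, 291]), array([138, 310]))
top8 foot [455 308] [494 391] (477.8675842285156, 348.91485595703125) small red (array([101, 291]), array([138, 310]))
side0 foot [228 362] [308 416] (265.6752014160156, 388.3863830566406) small red (array([264, 155]), array([280, 174]))
side8 foot [228 362] [308 417] (265.7264404296875, 388.29241943359375) small red (array([265, 155]), array([280, 174]))
arm px over small? [[113, 58, 60, 77, 79, 76], [111, 97, 58, 163, 78, 78], [109, 90, 64, 91, 74, 78], [106, 86, 55, 66, 93, 80], [101, 76, 63, 79, 49, 69]]
```

Nothing else has moved; the changed pixels were only the arm's shadow and the arm in view. Handing in.

```bash
python3 -c "
from h import *
print(ticket.sign_off())"
```

```text
the job is handed in; nothing more can be done
None
```

The rasp is in the steel tube and the larger spatula is in the slot, both pushed until the handle met the mouth. I then released them, backed the gripper clear and handed the job in at about 32 s of robot time.

- **Pushed home:** each tool slid in freely and stopped only at the end. I last read 14 N on the rasp, then pushed about 2 mm more; the spatula read 18 N.
- **Last check from the wrist camera:** both handle fronts sit within 1 mm of the same depth. The rasp and spatula close-ups show no gap at the mouths.
- **Left alone:** the bottle, tub and wrench show no changed pixels from the start. The foot and the small spatula are within a pixel of where they were; what differed around them I put down to the arm's shadow and the arm in view.
- **Disagreements:**
  - Both tools stopped about 2–4 mm short of the depth I had worked out, mostly because my estimate of the mouths was about 1.5–2 mm too deep.
  - The mouths measured 78–79 mm apart rather than 80 mm. Neither tool met any force on the way in.
  - While the gripper closed on each tool, the force reading rose to about 6 N.

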